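# Fit the spare pot back into the row

### The arm

A 6-joint arm with a two-finger parallel gripper is mounted at the origin on the work surface. World frame = base frame: x ahead of the robot, y to its left, z up, the work surface at z = 0. Lengths are in mm, angles in rad, forces in N, time in s.
With the tool pointing down it reaches from about 250 to 800 mm from the base axis. Payload 8.5 kg.
Tool frame: the origin (TCP) lies on the centre line of the jaws, within the pads' length; the fingertips stand robot.tips_ahead ahead of it and the grasp point (between the pads) lies 8 mm behind it (robot.tips_ahead is the distance from the TCP to the fingertips, in mm); z points along the fingers, y is the direction in which the jaws open and shut (so a half turn about z gives the same grasp; the last joint's range is limited). The gripper opens to 85 mm and grips with 20 to 120 N. Pads are 22 mm wide; open, the fingers measure 114 mm over their backs; the gripper's body (76 mm by 85 mm) begins 54 mm behind the grasp point. The pads swing forward as they close: fully open they stand 13 mm farther back than shut.
Start: joints at [-1.169, 0.238, -0.013, 1.319, 0, 1.571], TCP at [205.296, -483.149, 242.276] pointing down, gripper open.
Joint ranges: [-2.66, 2.66], [-1.03, 1.9], [-1.14, 1.46], [-1.82, 2.27], [-1.45, 1.34], [-3.14, 3.14]. Speed limits (rad/s): [2.22, 2.22, 2.79, 3.14, 3.14, 3.14].

### API

Orientations are given as a unit quaternion [w, x, y, z].
In Python, from bench import robot, eyes gives the robot as it stands.
- The arm moves only by the tool drive_tool, never from a script. Its argument "series" is one flat list of numbers, 7 for each row, row after row: the turn, a rotation vector about the tool's x, y, z in rad, then the shift along the tool's x, y, z in mm, then the closure, from 0 (fully open) to 1 (shut). A call has 1 to 12 rows; each row is the pose to reach, as a shift and turn from the pose commanded when the call began, along the tool's axes at that moment; what a row does not reach only later rows make up. A row lasts 1/8 s, in which the tool goes at most 62.5 mm and 10.7 degrees, less where a joint would pass 70% of its speed; a pose out of reach is approached as far as the arm can. A call with a gripper value outside its range is refused whole. The fingers move at their own pace and stop on an object; "grip_force" is the grip in N (left out, the last holds). Time passes only in rows, so rows that repeat a pose let the fingers close. It gives the time, the measured TCP pose, the force and the opening at its end, in the units of the state.
- robot.get_obs(): the state, without advancing time (a new reading comes with each control period).
- eyes.grab_frame(name): name is "scene" or "top"; returns a dict with "pixels" (480x640x3 uint8, red, green, blue), "K" (3x3 intrinsics, pixels), "R" (3x3) and "t" (3): a world point X has camera coordinates R X + t. Camera axes: x right, y down, z forward; pixel columns grow to the right and rows downward; lengths in mm; the calibration is good to about 2 mm. A picture is of the moment at which its call begins. There is no depth.
- robot.job_done(): hands the job in, once; it reports no verdict.
The state is a dict: "t": time; "joints": joint angles; "joint_vel": joint speeds; "joint_efforts": joint torques, N m; "position": TCP position; "tcp_rot": TCP orientation; "force": force on the tool from outside, world axes, zero at the start; "wrist_torque": the same for the moment, N m; "width": opening from 0.0 (shut) to 1.0 (fully open).
Only numpy, scipy, OpenCV 4.12 (cv2) and the standard library are available. Lean on these libraries where they do the work, as an engineer would, in place of code of your own. Each camera call takes 0.05 s, during which the arm holds its last target.

### The job

The terracotta pots are kept on edge in the slotted wooden rack in order of size, mouths to the back; the spare pot standing on the shelf belongs between the biggest pot and the next smaller one, but the row has closed up and neither gap is wide enough. Before the spare pot goes in, nudge the neighbours apart with the gripper until the place is a little wider than the pot (do not wedge it in), then set the spare pot in it and slide it back gently until its mouth is home against the rack's back rail. Leave all four pots standing on edge, square in the row and back near the rail, keeping their order, and do not disturb the other things on the shelf.

Things in the scene. Friction and masses are not known exactly. Their poses are not given: they have to be found in the camera images.
- rack: Fixed wooden rack: slatted floor, 2 end boards, a back rail, open front. Origin on the shelf under it; x to its back, y along the row, z up. Slats (along y, 10 mm slots) top at z 30 mm, x -105 to +85 mm, where the rail's front is (rail z 40-65). Clear width y -144 to +144. End boards 16 thick, 50 high (100 high from x -40). Friction of pots on it 0.5-0.7. Yaw within 7 degrees.
- big_pot: Biggest terracotta pot, on edge at one end of the row (left or right), 11-19 mm from the end board. 145 long, 64 thick, 100 mm high, 0.65 kg. Flat-sided box, hollow, open end (mouth) at +x, base at -x. Origin: middle of the mouth's lower edge; sides at y = +-32 mm, underside z = 0; x out of the mouth, y along the row, z up. Centre of mass 79 mm from the mouth.
- mid_pot: Terracotta pot in the middle of the row; a gap of 28-37 mm to the pot on each side. 118 long, 64 thick, 77 mm high, 0.45 kg. Flat-sided box, hollow, open end (mouth) at +x, base at -x. Origin: middle of the mouth's lower edge; sides at y = +-32 mm, underside z = 0; x out of the mouth, y along the row, z up. Centre of mass 64 mm from the mouth.
- small_pot: Smallest terracotta pot, on edge at the other end of the row, 11-19 mm from the end board. 106 long, 64 thick, 66 mm high, 0.37 kg. Flat-sided box, hollow, open end (mouth) at +x, base at -x. Origin: middle of the mouth's lower edge; sides at y = +-32 mm, underside z = 0; x out of the mouth, y along the row, z up. Centre of mass 58 mm from the mouth.
- spare_pot: Terracotta pot to put away, on edge on the shelf left or right of the rack, mouth away from the robot (yaw within 30 degrees). 130 long, 64 thick, 88 mm high, 0.54 kg. Flat-sided box, hollow, open end (mouth) at +x, base at -x. Origin: middle of the mouth's lower edge; sides at y = +-32 mm, underside z = 0; x out of the mouth, y along the row, z up. Centre of mass 71 mm from the mouth.
- tin: Bystander: closed round aluminium tin, 87 mm diameter, 87 mm high, upright, on the side of the rack's front where the spare pot is not. Origin at the centre of its underside.
- garden_fork: Bystander: stainless three-tined hand fork with wooden handle, 285 mm long, 65 mm wide, 30 mm high, lying on the shelf between the robot and the rack. Origin on the shelf at the middle of its length; x points to the tines.
- bike_pump: Bystander: blue plastic bicycle pump, 440 mm long, 38 mm thick, lying along the back of the shelf behind the rack. Origin under it near mid-length, x along it.
- glass_jar: Bystander: glass jar with steel lid, 72 mm diameter, 105 mm high, upright, behind left of the rack. Origin at the centre of its underside.
- bench_brush: Bystander: flat brush with wooden handle, 220 mm long, under 45 mm high, lying on the shelf between the robot and the rack. x along it.
- pruning_saw: Bystander: pruning saw with wooden handle, 315 mm long, 19 mm high, lying flat to the right of the rack. x points to the blade's tip.
Mind the look-alikes: they are no part of the job. Leave any purple look-alike of the big_pot alone.

How it is judged (in metres and radians):
On the way:
1. The biggest pot and the next smaller one have been nudged apart to at least 66 mm clear (the pot is 64 mm thick) while the spare pot is still outside the row (horizontal distance between big_pot and mid_pot above 0.13 m and (x of spare_pot in the frame of rack below -0.06 m or y of spare_pot in the frame of rack above 0.16 m or y of spare_pot in the frame of rack below -0.16 m or z of spare_pot in the frame of rack above 0.13 m)), for 0.2 s.
At the end, for the whole second after the job is handed in: Spare pot on the slats between the biggest and the next smaller pot, mouth within 12 mm of the back rail; the other three in the rack, in order, mouths within 25 mm of the rail; all four upright (within 3.4 degrees), square to the rack (within 10 degrees) and at rest (((y of spare_pot in the frame of big_pot between 0.055 and 0.105 m and y of spare_pot in the frame of mid_pot between -0.105 and -0.055 m and y of small_pot in the frame of mid_pot above 0.055 m) or (y of spare_pot in the frame of big_pot between -0.105 and -0.055 m and y of spare_pot in the frame of mid_pot between 0.055 and 0.105 m and y of small_pot in the frame of mid_pot below -0.055 m)) and x of spare_pot in the frame of rack above 0.073 m and angle between each of big_pot, mid_pot, small_pot, spare_pot's own z axis and vertical below 0.06 rad and angle between the x axis of each of big_pot, mid_pot, small_pot, spare_pot and the x axis of rack, either way round below 0.17 rad and z of big_pot in the frame of rack between 0.025 and 0.035 m and linear speed of each of big_pot, mid_pot, small_pot, spare_pot below 0.01 m/s and x of each of big_pot, mid_pot, small_pot in the frame of rack above 0.06 m and z of mid_pot in the frame of rack between 0.025 and 0.035 m and z of small_pot in the frame of rack between 0.025 and 0.035 m and z of spare_pot in the frame of rack between 0.025 and 0.035 m); the robot touches nothing.
It fails at once if The spare pot is used as a wedge or rammed against the pots of the row (over 20 N between them) (contact force between spare_pot and big_pot above 20 N or contact force between spare_pot and mid_pot above 20 N or contact force between spare_pot and small_pot above 20 N).
It fails at once if A pot is dropped, pressed or pushed hard against the rack (over 60 N) (contact force between any of big_pot, mid_pot, small_pot, spare_pot and rack above 60 N).
It fails at once if A pot topples or is tipped by more than about 25 degrees (angle between any of big_pot, mid_pot, small_pot, spare_pot's own z axis and vertical above 0.44 rad).
It fails at once if A bystander (tin, fork, pump, jar, brush, saw) is shifted by more than 30 mm (distance of any of tin, garden_fork, bike_pump, glass_jar, bench_brush, pruning_saw from where it was at the start of the episode above 0.03 m).
It also fails if it takes over 72 s, if anything falls off the work surface, if the arm or the gripper's body presses on something with over 40 N, if the wrist force passes 120 N, or if a joint passes its speed limit or range.

## Working session

There is one attempt and no reset: what is moved stays moved. The work goes in short steps, Python scripts to look and compute and a tool call to move; the robot and the scene stay as the last step left them, time stands still between calls to the robot, and variables do not carry over. Pictures are saved under pics/ and viewed, and the job is handed in when it is done.

Besides the shell and the picture viewer there is one more tool, called after "Request:" as name(argument=value, ...) on one line, values as JSON. drive_tool: Moves the arm, as the interface text tells. Its arguments: {"type":"object","properties":{"series":{"type":"array","items":{"type":"number"}},"grip_force":{"type":"number"}},"required":["series"]}

```bash
mkdir -p pics; ls; python3 - <<'E'
from bench import robot, eyes
import cv2
print(robot.get_obs(), robot.tips_ahead)
for n in("scene","top"):
    f=eyes.grab_frame(n); cv2.imwrite(f"pics/{n}0.png",f["pixels"][:,:,::-1]); print(n,f["K"],f["R"],f["t"])
E
```

```text
pics
{'t': 0.0, 'joints': array([-1.16902326e+00,  2.38780102e-01, -1.42938274e-02,  1.31920199e+00,
       -1.66700475e-05,  1.57079779e+00]), 'joint_vel': array([-4.59616137e-04,  4.93658028e-04, -2.60939695e-04, -1.44640358e-03,
        6.94887652e-05, -7.79235187e-05]), 'joint_efforts': array([-3.83627294e-04, -5.38778937e+01,  3.46433544e+01,  1.85162161e-02,
       -7.38120366e-05,  1.90971356e-06]), 'position': array([ 205.13244161, -482.80804352,  241.66256985]), 'tcp_rot': array([-7.23253865e-04,  9.79889942e-01,  1.99537352e-01, -1.55785102e-04]), 'force': array([ 0.07362555,  0.53913524, -0.06625681]), 'wrist_torque': array([-0.01663791,  0.03570447,  0.01422309]), 'width': 0.9979375230386637} 11.0
scene [[517.73843713   0.         319.06457147]
 [  0.         517.73843713 237.17706143]
 [  0.           0.           1.        ]] [[-0.52213268  0.85263796 -0.01964605]
 [ 0.52920773  0.30583632 -0.79145646]
 [-0.66881734 -0.42364213 -0.61090974]] [ 332.15884228 -196.8093606  1691.13434406]
top [[601.62469552   0.         317.23458039]
 [  0.         601.62469552 238.81442872]
 [  0.           0.           1.        ]] [[ 0.00177389 -0.99999231  0.00349841]
 [-0.98598211 -0.0023327  -0.16683477]
 [ 0.16684164 -0.00315342 -0.98597866]] [ -82.55610408  464.59805961 1674.92754721]
```

View pics/scene0.png

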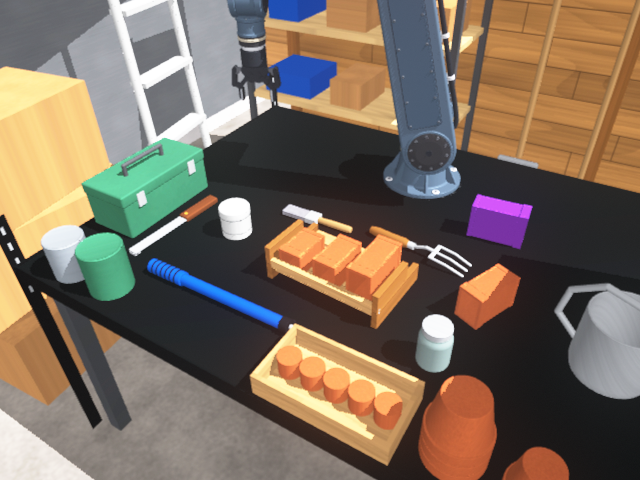

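View pics/top0.png

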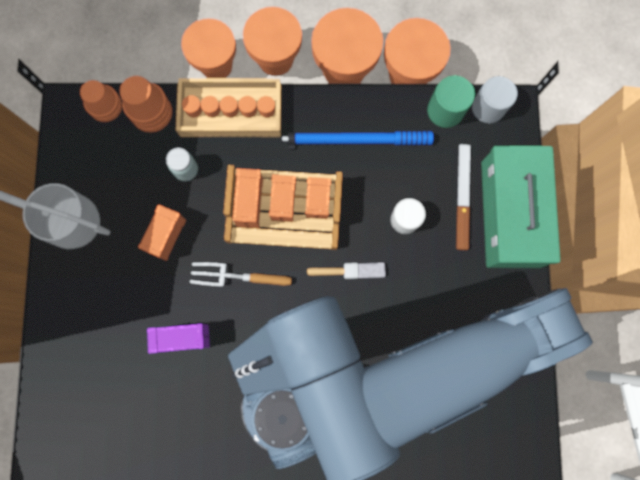

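```bash
python3 - <<'E'
import cv2
t=cv2.imread("pics/top0.png"); s=cv2.imread("pics/scene0.png")
c=t[155:265,130:350]; cv2.imwrite("pics/c1.png",cv2.resize(c,None,fx=3.6,fy=3.6,interpolation=cv2.INTER_CUBIC))
c=s[210:335,255:525]; cv2.imwrite("pics/c2.png",cv2.resize(c,None,fx=2.96,fy=2.96,interpolation=cv2.INTER_CUBIC))
E
```

```text
(no output)
```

View pics/c1.png

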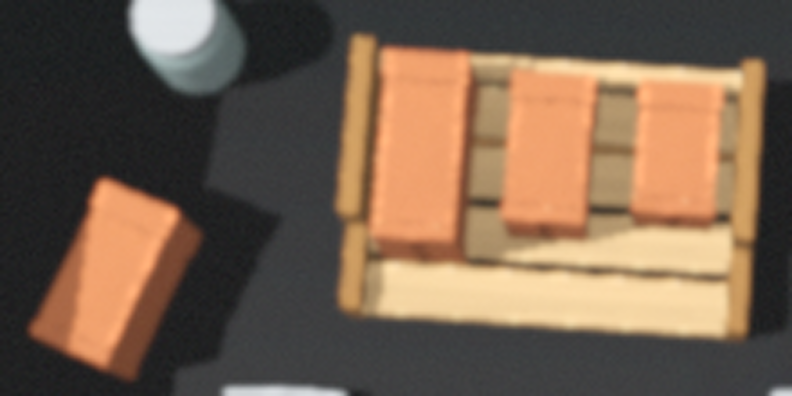

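View pics/c2.png

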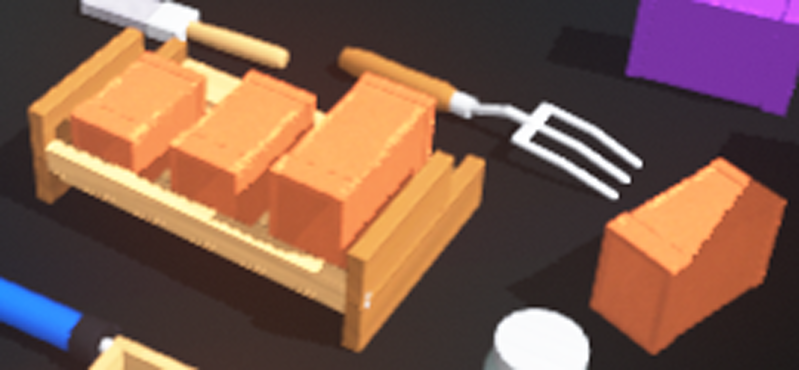

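```bash
cat > h.py <<'E'
import numpy as np, cv2
from scipy.optimize import least_squares
DIM=dict(big=(145,100),mid=(118,77),small=(106,66),spare=(130,88))
CAM={}
def setcam(n,f): CAM[n]=f
def proj(n,X):
    f=CAM[n]; c=np.asarray(X,float)@f["R"].T+f["t"]; p=c@f["K"].T; return p[:,:2]/p[:,2:]
def w(p,X):  # pose (x,y,yaw,z)
    c,s=np.cos(p[2]),np.sin(p[2]); X=np.asarray(X,float)
    return np.c_[p[0]+c*X[:,0]-s*X[:,1],p[1]+s*X[:,0]+c*X[:,1],X[:,2]]
def fit(obs,p0): # obs: cam->(localpts,pix)
    def r(p): return np.concatenate([(proj(n,w(p,L))-P).ravel() for n,(L,P) in obs.items()])
    s=least_squares(r,p0,loss='soft_l1',x_scale=[10,10,.1]); return s.x,r(s.x)
def c1(P): return np.array(P)/3.6+[130,155]
def c2(P): return np.array(P)/2.96+[255,210]
E
cat > m0.py <<'E'
from h import *
from bench import eyes
for n in("scene","top"): setcam(n,eyes.grab_frame(n))
rk,r=fit({"top":([[-40,160,100],[-40,144,100],[-40,-144,100],[-40,-160,100],[-105,144,50],[-105,-144,50]],c1([(338,215),(360,217),(735,238),(753,240),(360,312),(728,335)]))},[500,50,0])
print("rack",rk,np.round(r.reshape(-1,2),1).tolist())
T={"big":([(382,50),(470,53),(370,240),(462,247)],[(273,165),(343,190),(365,75),(436,103)]),
"mid":([(512,72),(597,76),(502,220),(586,225)],[(172,145),(238,172),(250,72),(316,100)]),
"small":([(640,84),(723,87),(632,213),(714,217)],[(72,112),(135,135),(140,52),(206,82)]),
"spare":([(105,180),(182,207),(32,330),(107,365)],[(608,225),(678,272),(720,160),(785,200)])}
res={"rack":rk}
for k,(a,b) in T.items():
    L,H=DIM[k]; z=H+(0 if k=="spare" else 30)
    lt=[[0,32,z],[0,-32,z],[-L,32,z],[-L,-32,z]]; ls=[[0,-32,z],[0,32,z],[-L,-32,z],[-L,32,z]]
    p,r=fit({"top":(lt,c1(a)),"scene":(ls,c2(b))},[550,100,0]); res[k]=p
    d=p[:2]-rk[:2]; c,s=np.cos(rk[2]),np.sin(rk[2])
    print(k,p,"rack",c*d[0]+s*d[1],-s*d[0]+c*d[1],p[2]-rk[2]); print(np.round(r,1))
for n,off,sc in(("top",(130,155),3.6),("scene",(255,210),2.96)):
    im=CAM[n]["pixels"][:,:,::-1]
    im=im[off[1]:off[1]+(110 if n=="top" else 125),off[0]:off[0]+(220 if n=="top" else 270)]
    im=cv2.resize(im,None,fx=sc,fy=sc,interpolation=cv2.INTER_CUBIC).copy()
    for k,p in res.items():
        if k=="rack": Q=[np.array([[-105,y,50],[-40,y,50],[-40,y,100],[85,y,100]]) for y in(-144,144,-160,160)]+[np.array([[85,-144,65],[85,144,65]])]
        else:
            L,H=DIM[k];b=0 if k=="spare" else 30
            Q=[np.array([[0,32,z],[0,-32,z],[-L,-32,z],[-L,32,z],[0,32,z]]) for z in(b,b+H)]
        for q in Q: cv2.polylines(im,[np.int32((proj(n,w(p,q))-off)*sc)],False,(255,255,0),1)
    cv2.imwrite(f"pics/o_{n}.png",im)
E
python3 m0.py
```

```text
rack [ 5.51397503e+02  1.43677592e+01 -5.79870649e-02] [[0.1, 0.2], [-0.2, 0.0], [-0.4, 0.4], [0.4, 0.2], [0.3, -0.3], [-0.2, -0.6]]
big [ 6.41446610e+02  1.08470471e+02 -4.79101891e-02] rack 84.44407149525999 99.16330354214814 0.010076875786418117
[ 0.6  0.3 -0.6  0.6  0.1 -0.8 -1.9 -1.6 -0.9 -0.5  0.6  1.5 -0.1 -3.2
 -0.1 -3.8]
mid [ 6.33491606e+02  1.34649282e+01 -4.91381050e-02] rack 82.00844418337373 3.856415207369265 0.008848959820157938
[-0.4 -0.7 -1.1 -0.6 -0.4 -0.3 -0.5 -0.5 -0.7 -1.6 -0.  -0.9  0.  -2.5
 -0.  -3.4]
small [ 6.29091769e+02 -8.55321125e+01 -4.04582615e-02] rack 83.35333412963871 -95.22922407163824 0.017528803314341944
[-0.4 -1.2 -0.6 -1.1  0.1 -0.   0.4 -0.2 -0.3 -1.  -0.2  0.2  1.7 -2.5
  0.2 -4.6]
spare [ 5.41896073e+02  3.34672667e+02 -3.83430899e-01] rack -28.048594254048716 319.21589443352036 -0.3254438341604028
[-1.6 -0.9 -2.  -0.  -0.9  0.  -0.6 -1.1 -0.5 -0.7 -1.2 -0.5 -0.8 -2.
  0.3 -1. ]
```

View pics/o_top.png

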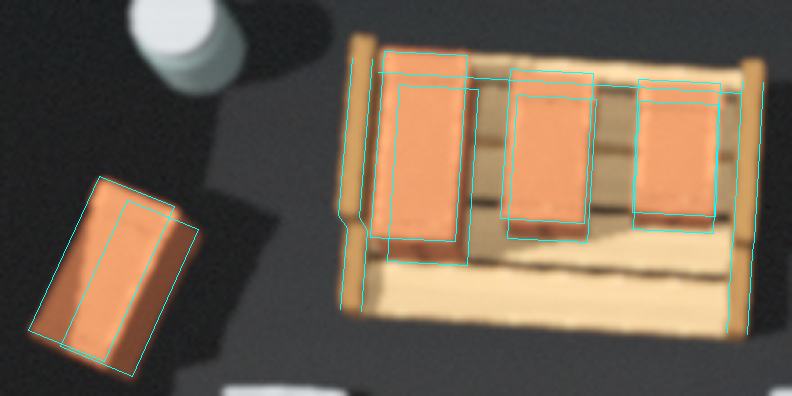

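View pics/o_scene.png

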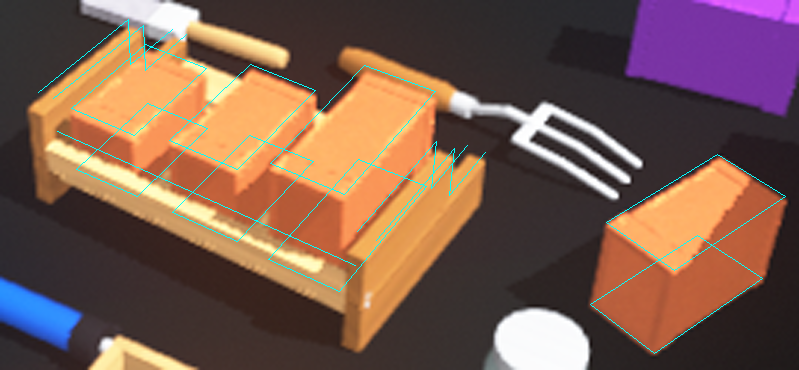

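```bash
python3 - <<'E'
import cv2
t=cv2.imread("pics/top0.png"); s=cv2.imread("pics/scene0.png")
c=t[155:255,220:350]; cv2.imwrite("pics/c3.png",cv2.resize(c,None,fx=6,fy=6,interpolation=cv2.INTER_CUBIC))
c=s[212:332,260:425]; cv2.imwrite("pics/c4.png",cv2.resize(c,None,fx=4.8,fy=4.8,interpolation=cv2.INTER_CUBIC))
E
```

```text
(no output)
```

View pics/c3.png

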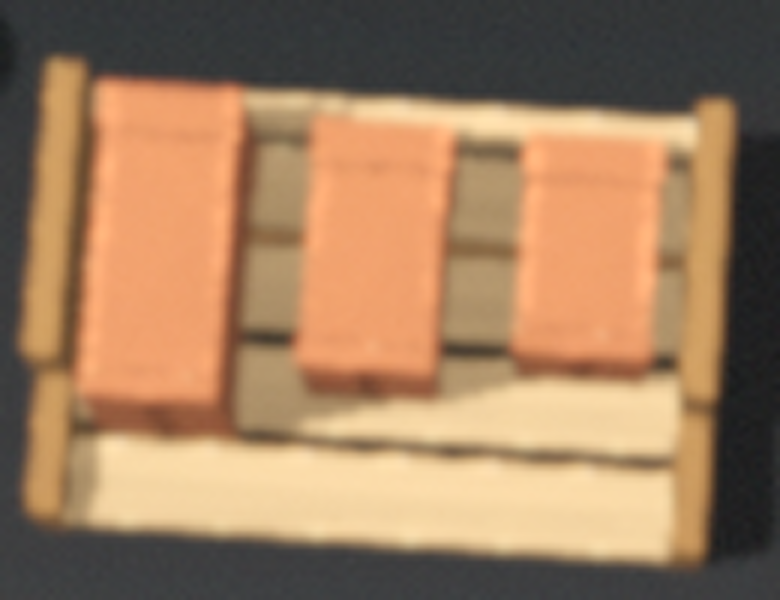

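View pics/c4.png

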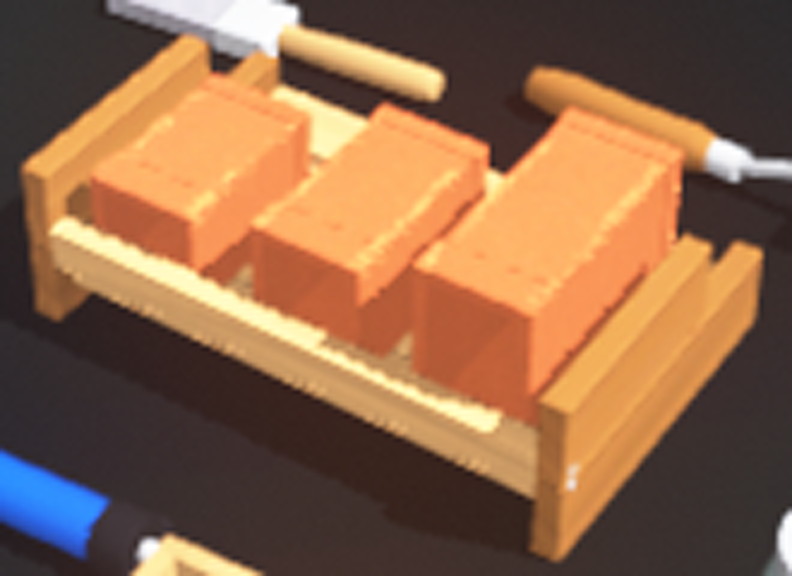

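```bash
cat > m1.py <<'E'
from h import *
from bench import eyes
for n in("scene","top"): setcam(n,eyes.grab_frame(n))
a=lambda P:np.array(P)/6+[220,155]
b=lambda P:np.array(P)/4.8+[260,212]
top=a([(45,60),(87,62),(697,98),(738,100),(22,355),(67,362),(685,400),(718,408),(27,518),(67,524),(670,562),(705,565)])
sc=b([(540,405),(565,412),(685,236),(712,247),(735,243),(762,252),(553,560),(25,168),(50,176),(185,36),(208,43)])
def L(B,F,S):
    return ([[B,160,100],[B,144,100],[B,-144,100],[B,-160,100],[S,160,100],[S,144,100],[S,-144,100],[S,-160,100],[F,160,50],[F,144,50],[F,-144,50],[F,-160,50]],
     [[B,144,100],[B,160,100],[S,144,100],[S,160,100],[F,144,50],[F,160,50],[B,160,0],[B,-160,100],[B,-144,100],[S,-160,100],[S,-144,100]])
for use in((1,1),(1,0),(0,1)):
  def r(p):
    l=L(p[3],p[4],-40); o=[]
    if use[0]: o.append((proj("top",w(p,l[0]))-top).ravel())
    if use[1]: o.append((proj("scene",w(p,l[1]))-sc).ravel())
    return np.concatenate(o)
  s=least_squares(r,[550,15,-.05,100,-105],loss='soft_l1',x_scale=[10,10,.1,10,10]); print(s.x); print(np.round(r(s.x).reshape(-1,2),1).tolist())
E
python3 m1.py
```

```text
[ 5.53436133e+02  1.52959317e+01 -6.24461441e-02  1.02251520e+02
 -1.08061952e+02]
[[0.7, -0.6], [-0.6, -0.6], [0.3, -0.1], [-0.9, -0.1], [-0.0, -0.2], [-1.8, -1.0], [-0.8, -0.7], [-0.5, -1.7], [-0.4, -0.2], [-1.4, -0.8], [-0.2, -0.6], [-0.4, -0.8], [-1.1, -2.7], [0.2, -1.2], [-0.3, -2.7], [0.2, -2.5], [0.6, -3.4], [0.8, -2.9], [0.5, -0.3], [-1.7, -1.8], [-1.8, -1.2], [-0.0, -2.6], [0.1, -2.0]]
[ 5.51043464e+02  1.39659021e+01 -6.16143857e-02  1.03637443e+02
 -1.07351517e+02]
[[1.2, -0.2], [-0.1, -0.2], [0.7, 0.2], [-0.4, 0.2], [0.4, 0.7], [-1.3, -0.1], [-0.3, 0.1], [0.0, -0.8], [0.1, 0.5], [-0.9, -0.2], [0.3, -0.1], [0.1, -0.2]]
[ 5.61447266e+02  1.90958137e+01 -6.79799741e-02  9.68924864e+01
 -1.04521944e+02]
[[-0.3, -1.1], [0.9, 0.3], [-0.3, 0.0], [0.2, 0.2], [0.1, -0.0], [0.4, 0.5], [1.2, 1.3], [-0.9, -1.0], [-1.0, -0.3], [-0.2, -0.7], [-0.1, -0.2]]
```

```bash
python3 - <<'E'
from h import *
from bench import eyes,robot
from scipy.spatial.transform import Rotation as Ro
f=eyes.grab_frame("scene"); setcam("scene",f)
o=robot.get_obs(); q=o["tcp_rot"]; R=Ro.from_quat(q[[1,2,3,0]]).as_matrix(); print(R.round(2))
im=f["pixels"][40:120,215:300,::-1].copy(); im=cv2.resize(im,None,fx=7,fy=7,interpolation=cv2.INTER_CUBIC)
P=np.array([[0,0,11],[0,57,11],[0,-57,11],[0,42,11],[0,-42,11],[0,42,-2],[0,-42,-2],[0,0,-62],[11,42,-2],[-11,42,-2],[11,-42,-2],[-11,-42,-2]])
for i,u in enumerate(proj("scene",P@R.T+o["position"])):
    cv2.circle(im,tuple(np.int32((u-[215,40])*7)),4,(255,0,0) if i<5 else (0,255,0),-1)
cv2.imwrite("pics/g0.png",im)
E
```

```text
[[ 0.92  0.39 -0.  ]
 [ 0.39 -0.92  0.  ]
 [-0.   -0.   -1.  ]]
```

View pics/g0.png

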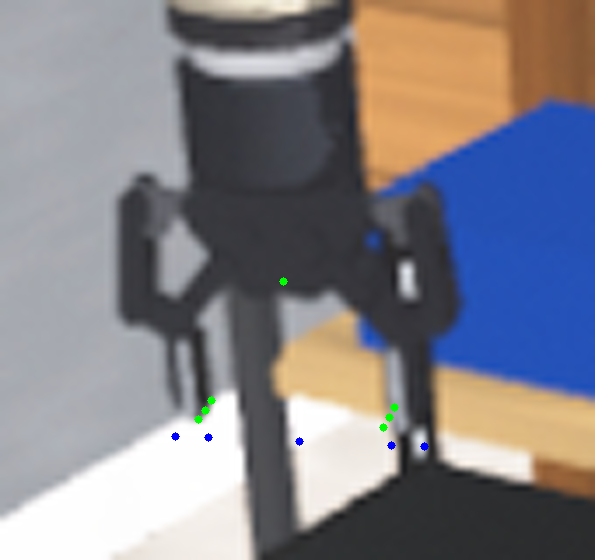

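```bash
cat >> h.py <<'E'
from scipy.spatial.transform import Rotation as Ro
RK=np.array([551.3,14.2,-0.060])
def rw(x,y): return w(RK,[[x,y,0]])[0,:2]   # rack -> world
def toR(P):
    d=np.asarray(P)[:2]-RK[:2]; c,s=np.cos(RK[2]),np.sin(RK[2]); return np.array([c*d[0]+s*d[1],-s*d[0]+c*d[1]])
def Rdown(yaw):
    c,s=np.cos(yaw),np.sin(yaw); x=np.array([c,s,0]); z=np.array([0,0,-1.]); return np.c_[x,np.cross(z,x),z]
def cmd(o,pos,yaw):
    q=o["tcp_rot"]; R=Ro.from_quat(q[[1,2,3,0]]).as_matrix()
    rv=Ro.from_matrix(R.T@Rdown(yaw)).as_rotvec(); d=R.T@(np.asarray(pos)-o["position"])
    print("row",rv.round(3).tolist(),d.round(1).tolist())
def st(o):
    q=o["tcp_rot"]; R=Ro.from_quat(q[[1,2,3,0]]).as_matrix()
    print("t",round(o["t"],2),"pos",o["position"].round(1),"rack",toR(o["position"]).round(1),"yaw",round(np.arctan2(R[1,0],R[0,0]),3),"tilt",round(np.degrees(np.arccos(-R[2,2])),2),"F",o["force"].round(1),"w",round(o["width"],3),"j",o["joints"].round(2))
E
python3 - <<'E'
from h import *
from bench import robot
o=robot.get_obs(); st(o)
cmd(o,[*rw(10,51.5),240],np.pi/2-.06)
E
```

```text
t 0.35 pos [ 205.3 -483.1  242.1] rack [-315.6 -517.1] yaw 0.402 tilt 0.02 F [ 0.4 -0.3 -0.3] w 1.002 j [-1.17  0.24 -0.01  1.32 -0.    1.57]
row [-0.0, -0.0, -1.109] [544.9, -364.0, 2.3]
```

Request:
drive_tool(series=[0,0,-1.109,545,-364,2,1,0,0,-1.109,545,-364,2,1,0,0,-1.109,545,-364,2,1,0,0,-1.109,545,-364,2,1,0,0,-1.109,545,-364,2,1,0,0,-1.109,545,-364,2,1,0,0,-1.109,545,-364,2,1,0,0,-1.109,545,-364,2,1,0,0,-1.109,545,-364,2,1,0,0,-1.109,545,-364,2,1,0,0,-1.109,545,-364,2,1,0,0,-1.109,545,-364,2,1])

```text
t: 1.85
position: [565.3, 67.0, 239.6]
tcp_rot: [-0.0, 0.727, 0.687, -0.0]
force: [-0.8, 0.1, 0.1]
width: 0.006
```

```bash
cat > look.py <<'E'
import sys
from h import *
from bench import robot,eyes
tag=sys.argv[1]
o=robot.get_obs(); st(o)
for n,(x,y,W,H),sc in(("top",(130,140,230,150),3.4),("scene",(240,130,270,210),2.8)):
    f=eyes.grab_frame(n); setcam(n,f); cv2.imwrite(f"pics/{tag}_{n}_raw.png",f["pixels"][:,:,::-1])
    im=cv2.resize(f["pixels"][y:y+H,x:x+W,::-1],None,fx=sc,fy=sc,interpolation=cv2.INTER_CUBIC)
    if len(sys.argv)>2:
        q=o["tcp_rot"]; R=Ro.from_quat(q[[1,2,3,0]]).as_matrix()
        for i,p in enumerate(proj(n,np.array([[0,0,11],[14.5,0,11],[-14.5,0,11]])[:1]@R.T+o["position"])): cv2.circle(im,tuple(np.int32((p-[x,y])*sc)),3,(255,0,0),-1)
    cv2.imwrite(f"pics/{tag}_{n}.png",im)
E
python3 look.py a 1
```

```text
t 1.85 pos [565.3  67.  239.6] rack [10.8 53.5] yaw 1.514 tilt 0.04 F [-0.8  0.1  0.1] w 0.006 j [0.12 0.32 0.09 1.34 0.   1.75]
```

View pics/a_scene.png

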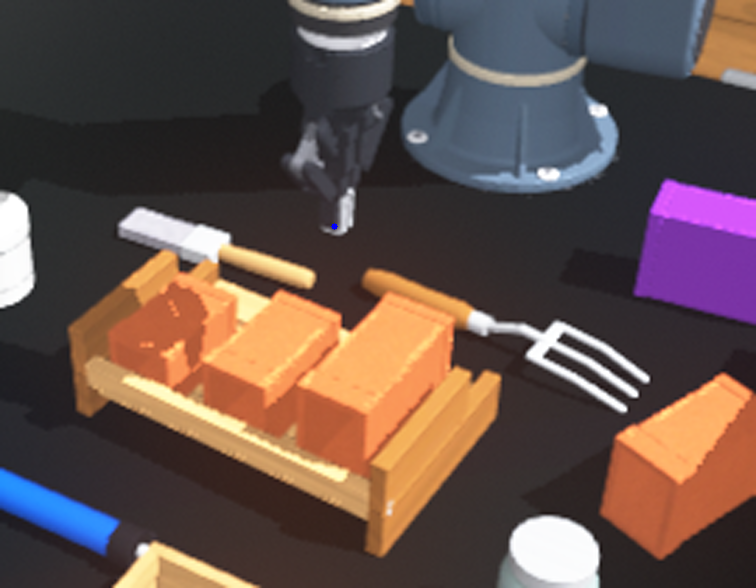

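View pics/a_top.png

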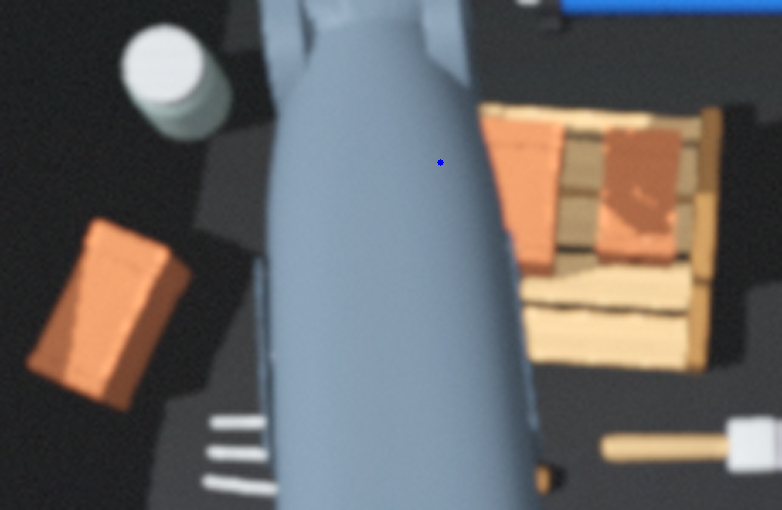

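Request:
drive_tool(series=[0,0,0,-1,0,50,1,0,0,0,-1,0,91,1,0,0,0,-1,0,91,1,0,0,0,-1,0,91,1])

```text
t: 2.45
position: [565.0, 63.4, 151.1]
tcp_rot: [0.001, 0.728, 0.685, 0.001]
force: [0.6, -0.1, 0.3]
width: 0.0
```

```bash
python3 look.py b; python3 - <<'E'
import cv2
s=cv2.imread("pics/b_scene_raw.png")[190:330,260:430]
cv2.imwrite("pics/b2.png",cv2.resize(s,None,fx=4.6,fy=4.6,interpolation=cv2.INTER_CUBIC)[:600])
E
```

```text
t 2.45 pos [565.   63.4 151.1] rack [10.8 49.9] yaw 1.51 tilt 0.1 F [ 0.6 -0.1  0.3] w 0.0 j [ 0.11  0.35 -0.09  1.13  0.    1.74]
```

View pics/b2.png

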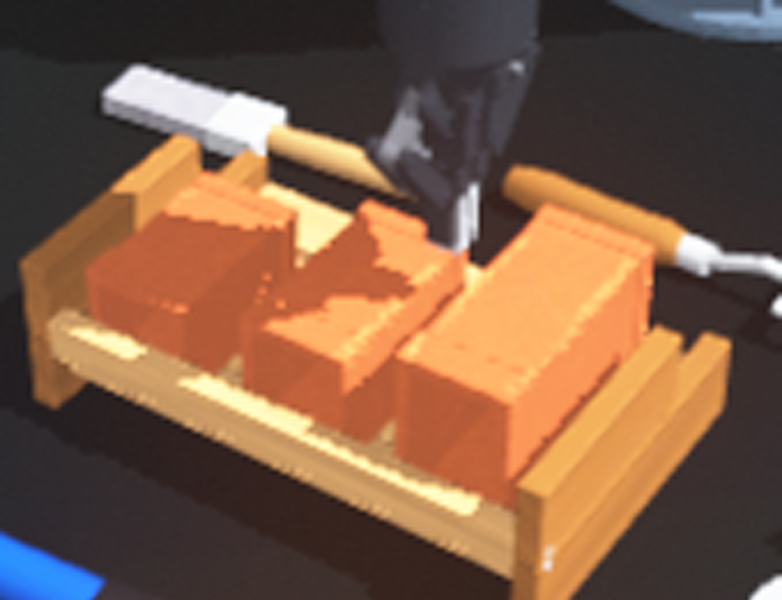

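Request:
drive_tool(series=[0,0,0,0,0,6,1,0,0,0,0,0,12,1,0,0,0,0,0,18,1,0,0,0,0,0,24,1,0,0,0,0,0,24,1])

```text
t: 3.18
position: [564.1, 64.0, 124.6]
tcp_rot: [-0.0, 0.728, 0.686, -0.0]
force: [-0.9, 0.6, 0.3]
width: 0.001
```

```bash
python3 look.py c; python3 - <<'E'
import cv2
s=cv2.imread("pics/c_scene_raw.png")[190:330,260:430]
cv2.imwrite("pics/cc2.png",cv2.resize(s,None,fx=4.6,fy=4.6,interpolation=cv2.INTER_CUBIC)[:600])
E
```

```text
t 3.17 pos [564.1  64.  124.6] rack [ 9.8 50.5] yaw 1.511 tilt 0.07 F [-0.9  0.6  0.3] w 0.001 j [ 0.11  0.37 -0.13  1.07  0.    1.74]
```

View pics/cc2.png

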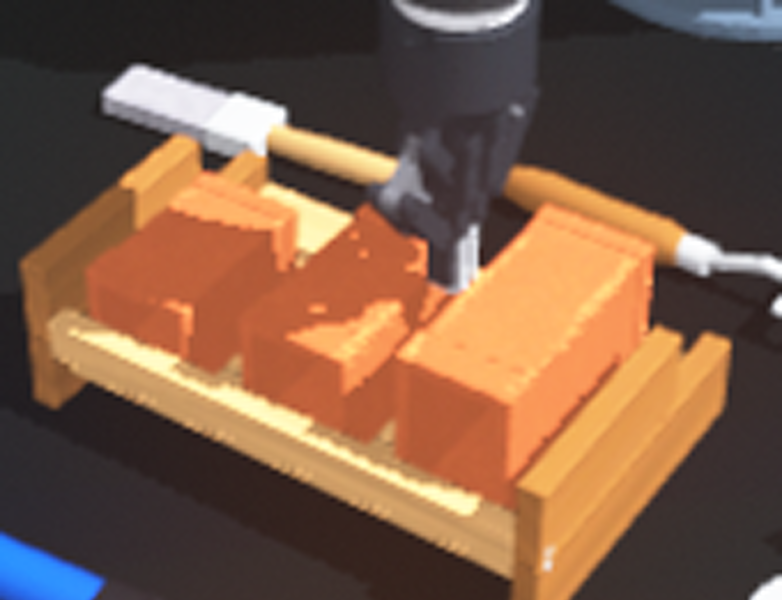

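Request:
drive_tool(series=[0,0,0,0,0,7,1,0,0,0,0,0,14,1,0,0,0,0,0,21,1,0,0,0,0,0,28,1,0,0,0,0,0,35,1,0,0,0,0,0,42,1,0,0,0,0,0,46,1,0,0,0,0,0,46,1])

```text
t: 4.28
position: [564.3, 64.0, 79.0]
tcp_rot: [-0.0, 0.728, 0.686, -0.0]
force: [-0.2, -1.4, 0.7]
width: -0.001
```

```bash
python3 look.py d; python3 - <<'E'
import cv2
s=cv2.imread("pics/d_scene_raw.png")[190:330,260:430]
cv2.imwrite("pics/d2.png",cv2.resize(s,None,fx=4.6,fy=4.6,interpolation=cv2.INTER_CUBIC)[:600])
E
```

```text
t 4.28 pos [564.3  64.   79. ] rack [10.  50.5] yaw 1.511 tilt 0.03 F [-0.2 -1.4  0.7] w -0.001 j [ 0.11  0.41 -0.2   0.96  0.    1.74]
```

View pics/d2.png

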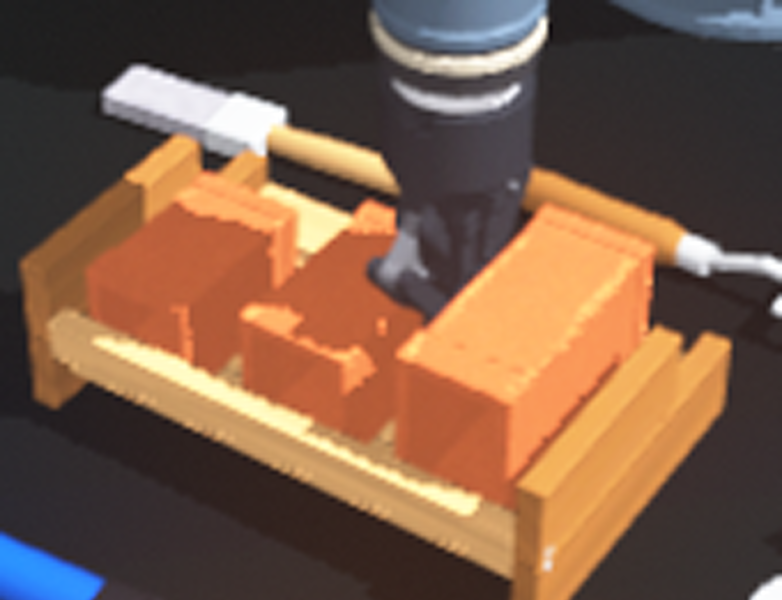

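Request:
drive_tool(series=[0,0,0,2,0,0,1,0,0,0,4,0,0,1,0,0,0,4,0,0,1])

```text
t: 4.75
position: [564.9, 67.7, 79.8]
tcp_rot: [0.0, 0.728, 0.686, -0.0]
force: [-0.5, -4.5, 3.7]
width: -0.002
```

Request:
drive_tool(series=[0,0,0,1.5,0,0,1,0,0,0,3,0,0,1,0,0,0,3,0,0,1])

```text
t: 5.12
position: [565.6, 69.9, 80.7]
tcp_rot: [0.001, 0.728, 0.685, 0.0]
force: [-2.8, -9.4, 13.2]
width: 0.003
```

Request:
drive_tool(series=[0,0,0,1.5,0,0,1,0,0,0,3,0,0,1,0,0,0,3,0,0,1])

```text
t: 5.5
position: [565.8, 73.6, 80.1]
tcp_rot: [0.001, 0.728, 0.685, 0.001]
force: [1.1, -4.4, 2.3]
width: -0.001
```

```bash
python3 look.py e; python3 - <<'E'
import cv2
s=cv2.imread("pics/e_scene_raw.png")[190:330,260:430]
cv2.imwrite("pics/e2.png",cv2.resize(s,None,fx=4.6,fy=4.6,interpolation=cv2.INTER_CUBIC)[:600])
E
```

```text
t 5.5 pos [565.8  73.6  80.1] rack [10.9 60.2] yaw 1.51 tilt 0.11 F [ 1.1 -4.4  2.3] w -0.001 j [ 0.13  0.41 -0.19  0.96 -0.    1.76]
```

View pics/e2.png

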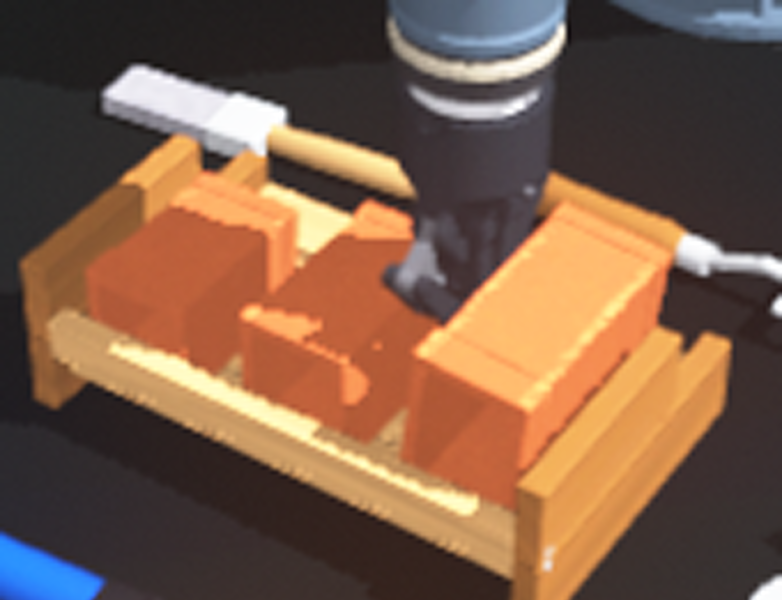

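View pics/e_top.png

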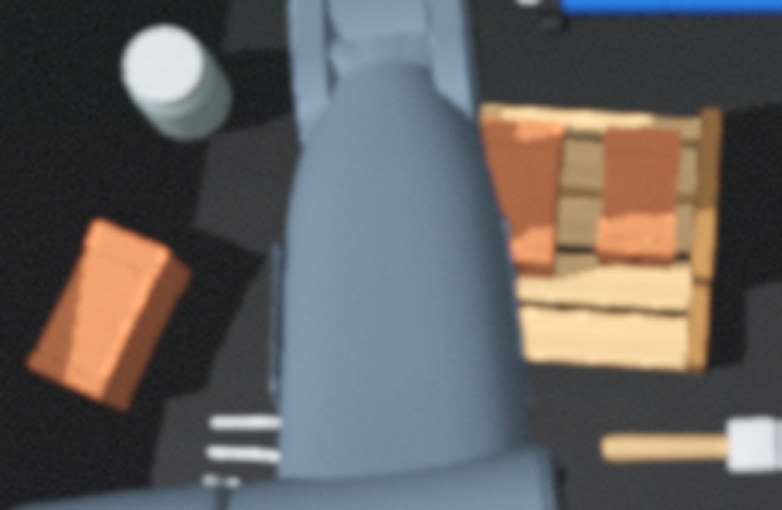

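Request:
drive_tool(series=[0,0,0,-1,0,0,1,0,0,0,-2,0,0,1,0,0,0,-3,0,0,1,0,0,0,-4,0,0,1,0,0,0,-5,0,0,1,0,0,0,-6,0,0,1,0,0,0,-7,0,0,1,0,0,0,-8,0,0,1])

```text
t: 6.6
position: [564.7, 66.1, 79.4]
tcp_rot: [-0.0, 0.728, 0.686, 0.0]
force: [-0.1, -0.7, -0.2]
width: -0.001
```

```bash
python3 look.py f; python3 - <<'E'
import cv2
s=cv2.imread("pics/f_scene_raw.png")[190:330,260:430]
cv2.imwrite("pics/f2.png",cv2.resize(s,None,fx=4.6,fy=4.6,interpolation=cv2.INTER_CUBIC)[:600])
E
```

```text
t 6.6 pos [564.7  66.1  79.4] rack [10.3 52.6] yaw 1.511 tilt 0.03 F [-0.1 -0.7 -0.2] w -0.001 j [ 0.12  0.41 -0.2   0.96  0.    1.75]
```

View pics/f2.png

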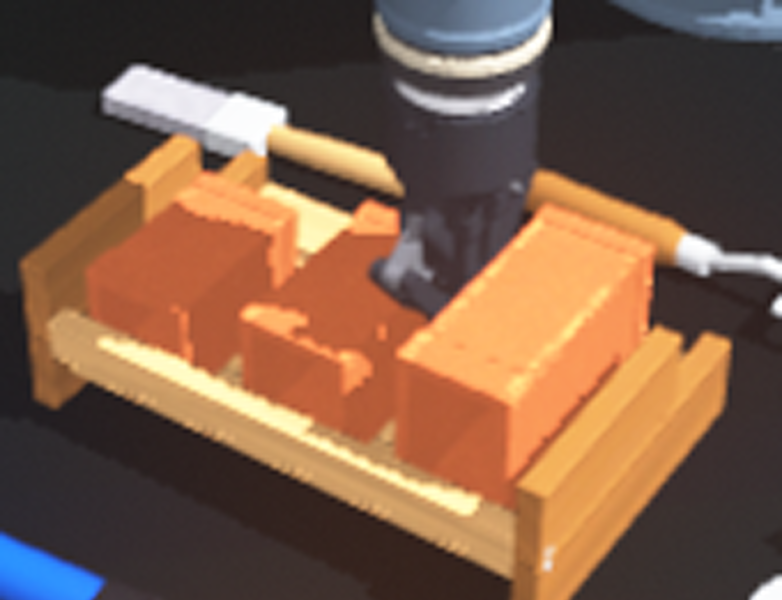

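Request:
drive_tool(series=[0,0,0,-2,0,3,1,0,0,0,-4,0,6,1,0,0,0,-5,0,6,1,0,0,0,-5,0,6,1])

```text
t: 7.2
position: [564.2, 61.0, 73.2]
tcp_rot: [-0.0, 0.728, 0.686, -0.0]
force: [0.3, 1.6, -0.7]
width: 0.003
```

Request:
drive_tool(series=[0,0,0,-1,0,0,1,0,0,0,-2,0,0,1,0,0,0,-3,0,0,1])

```text
t: 7.58
position: [564.3, 58.1, 73.4]
tcp_rot: [0.0, 0.728, 0.686, 0.0]
force: [-0.4, 3.2, 1.2]
width: 0.0
```

Request:
drive_tool(series=[0,0,0,-1,0,0,1,0,0,0,-2,0,0,1,0,0,0,-3,0,0,1,0,0,0,-4,0,0,1])

```text
t: 8.07
position: [563.9, 54.0, 73.3]
tcp_rot: [-0.0, 0.728, 0.686, 0.0]
force: [0.3, 2.7, 1.1]
width: -0.0
```

```bash
cat > look2.sh <<'E'
python3 look.py $1; python3 - <<E2
import cv2
s=cv2.imread("pics/$1_scene_raw.png")[190:330,260:430]
cv2.imwrite("pics/$1_z.png",cv2.resize(s,None,fx=4.6,fy=4.6,interpolation=cv2.INTER_CUBIC)[:600])
E2
E
bash look2.sh g
```

```text
t 8.07 pos [563.9  54.   73.3] rack [10.2 40.5] yaw 1.511 tilt 0.01 F [0.3 2.7 1.1] w -0.0 j [ 0.1   0.41 -0.21  0.95  0.    1.73]
```

View pics/g_z.png

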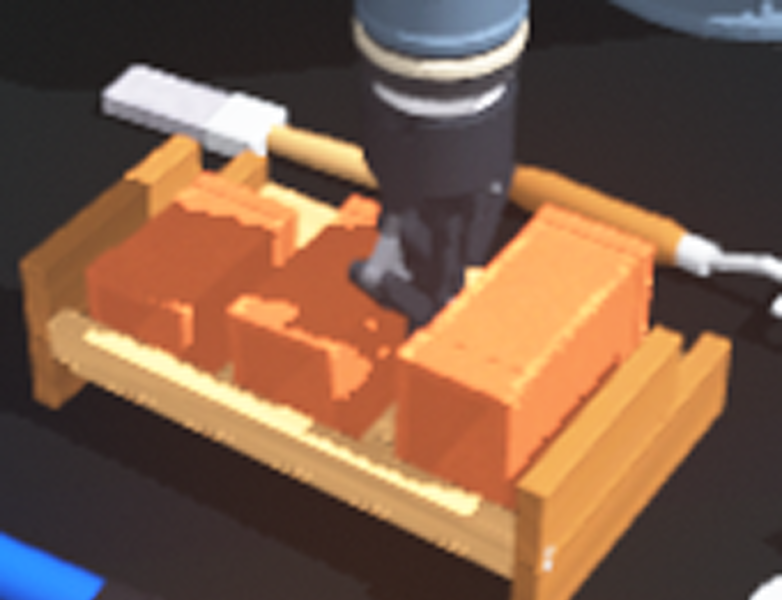

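Request:
drive_tool(series=[0,0,0,-1.5,0,0,1,0,0,0,-3,0,0,1,0,0,0,-4.5,0,0,1,0,0,0,-6,0,0,1,0,0,0,-7.5,0,0,1,0,0,0,-9,0,0,1,0,0,0,-10.5,0,0,1,0,0,0,-12,0,0,1])

```text
t: 9.18
position: [563.2, 42.0, 73.3]
tcp_rot: [-0.0, 0.728, 0.686, 0.0]
force: [0.6, 2.7, 1.9]
width: 0.002
```

```bash
bash look2.sh h1
```

```text
t 9.18 pos [563.2  42.   73.3] rack [10.2 28.4] yaw 1.511 tilt 0.01 F [0.6 2.7 1.9] w 0.002 j [ 0.07  0.41 -0.21  0.95  0.    1.71]
```

View pics/h1_z.png

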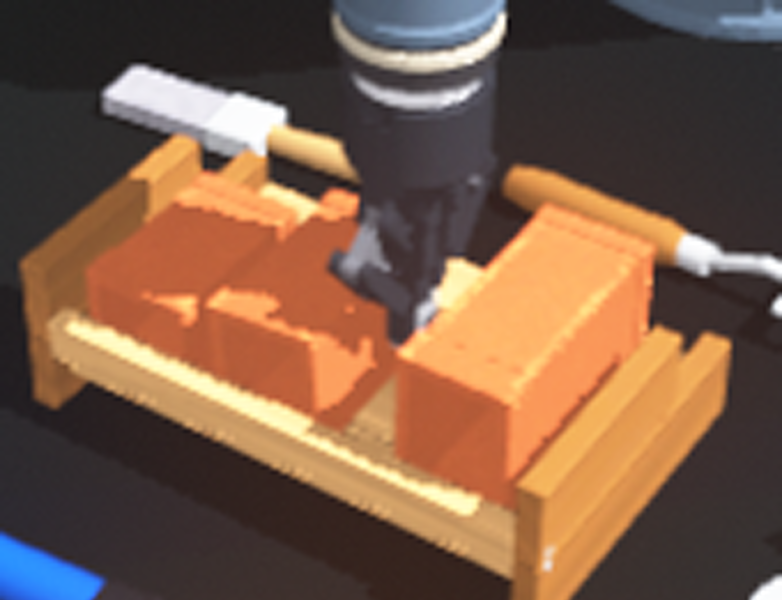

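View pics/h1_top.png

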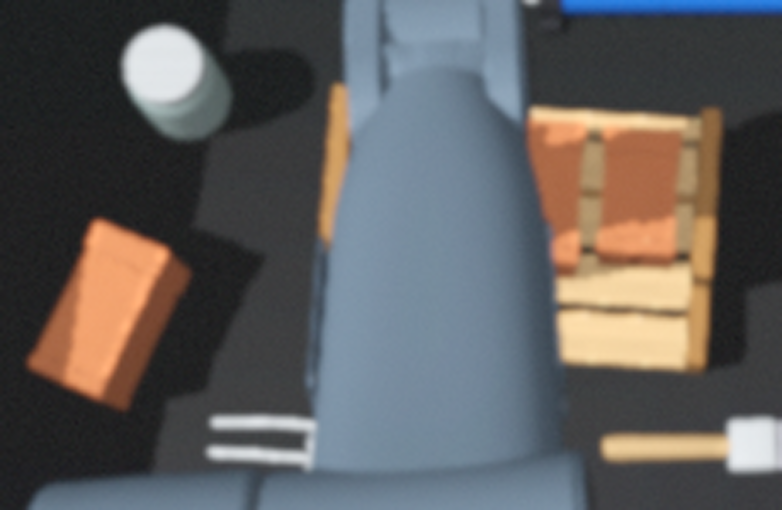

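Request:
drive_tool(series=[0,0,0,-1.5,0,0,1,0,0,0,-3,0,0,1,0,0,0,-4.5,0,0,1,0,0,0,-6,0,0,1,0,0,0,-7.5,0,0,1,0,0,0,-9,0,0,1,0,0,0,-11,0,0,1,0,0,0,-11,0,0,1,0,0,0,-8,0,0,1,0,0,0,-8,0,0,1])

```text
t: 10.52
position: [562.5, 34.2, 73.1]
tcp_rot: [-0.0, 0.728, 0.686, -0.0]
force: [-0.2, 1.5, 0.2]
width: -0.001
```

```bash
bash look2.sh i1
```

```text
t 10.53 pos [562.5  34.2  73.1] rack [10.  20.7] yaw 1.511 tilt 0.03 F [-0.2  1.5  0.2] w -0.001 j [ 0.06  0.41 -0.22  0.94  0.    1.69]
```

View pics/i1_z.png

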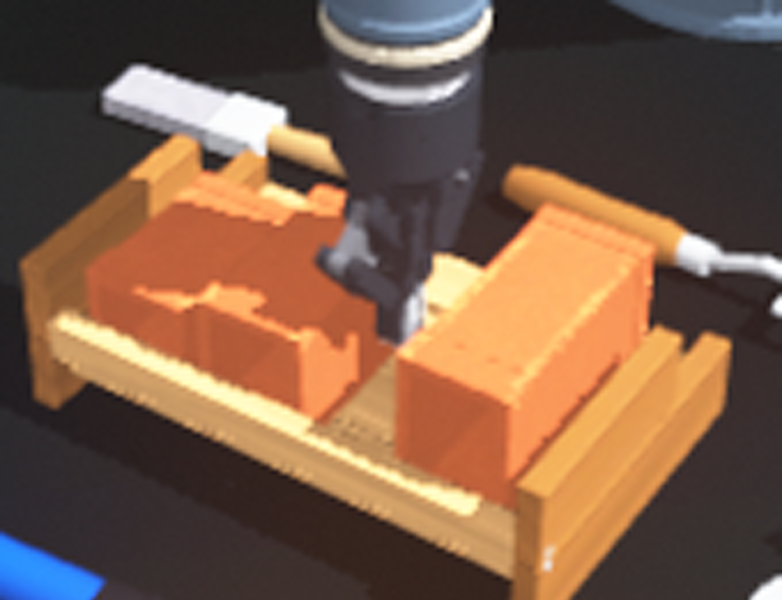

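View pics/i1_top.png

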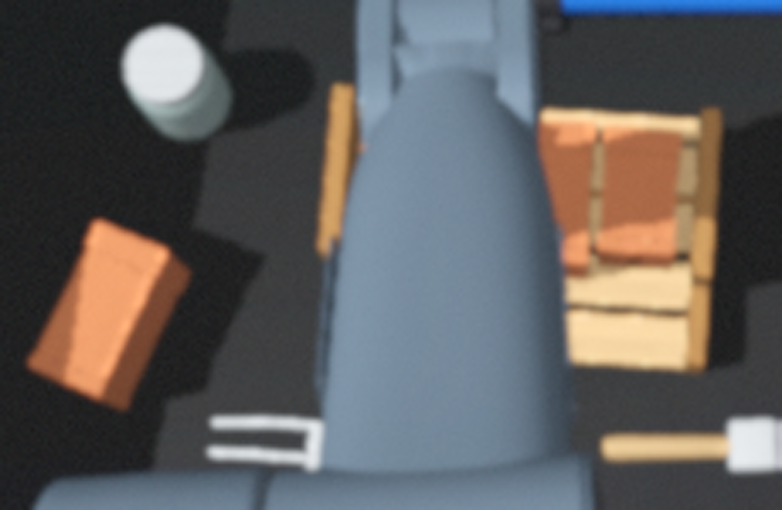

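Request:
drive_tool(series=[0,0.13,0,10,0,-8,1,0,0.26,0,16,0,-8,1,0,0.26,0,20,0,-8,1,0,0.26,0,24,0,-4,1,0,0.26,0,26,0,0,1,0,0.26,0,26,0,4,1,0,0.26,0,26,0,8,1,0,0.26,0,26,0,8,1])

```text
t: 11.62
position: [564.0, 60.1, 64.9]
tcp_rot: [-0.089, 0.722, 0.68, 0.094]
force: [-0.0, -0.2, 0.4]
width: 0.001
```

```bash
bash look2.sh k1
```

```text
t 11.62 pos [564.   60.1  64.9] rack [ 9.9 46.6] yaw 1.511 tilt 14.89 F [-0.  -0.2  0.4] w 0.001 j [-0.03  0.42 -0.25  0.89  0.26  1.6 ]
```

View pics/k1_z.png

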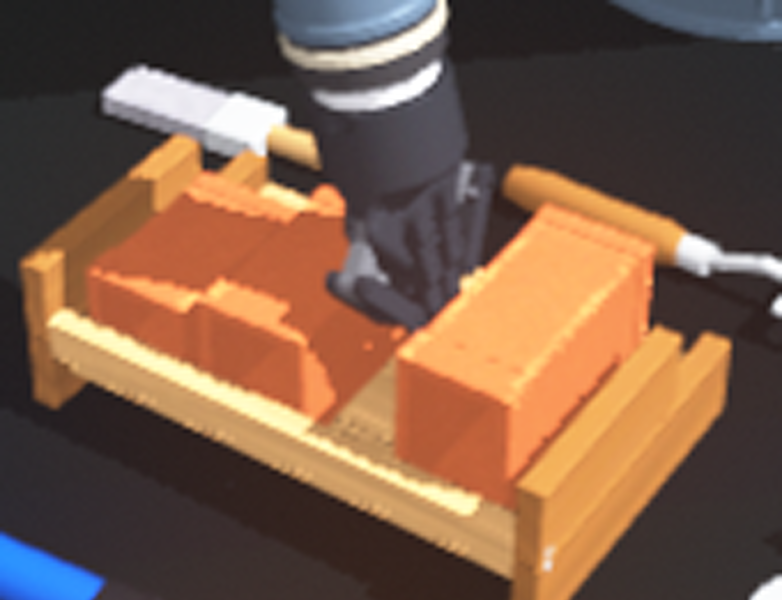

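Request:
drive_tool(series=[0,0,0,1.9,0,0.5,1,0,0,0,3.9,0,1,1,0,0,0,5.8,0,1.5,1,0,0,0,7.7,0,2.1,1])

```text
t: 12.22
position: [564.7, 68.2, 65.3]
tcp_rot: [-0.089, 0.722, 0.68, 0.094]
force: [0.2, -0.0, 0.3]
width: -0.0
```

Request:
drive_tool(series=[0,0,0,1.5,0,0.4,1,0,0,0,2.9,0,0.8,1,0,0,0,3.9,0,1,1])

```text
t: 12.6
position: [565.0, 71.9, 65.3]
tcp_rot: [-0.089, 0.722, 0.68, 0.094]
force: [-0.1, -2.8, 0.2]
width: -0.001
```

```bash
bash look2.sh l1
```

```text
t 12.6 pos [565.   71.9  65.3] rack [10.2 58.4] yaw 1.511 tilt 14.88 F [-0.1 -2.8  0.2] w -0.001 j [-0.01  0.42 -0.25  0.88  0.26  1.63]
```

View pics/l1_z.png

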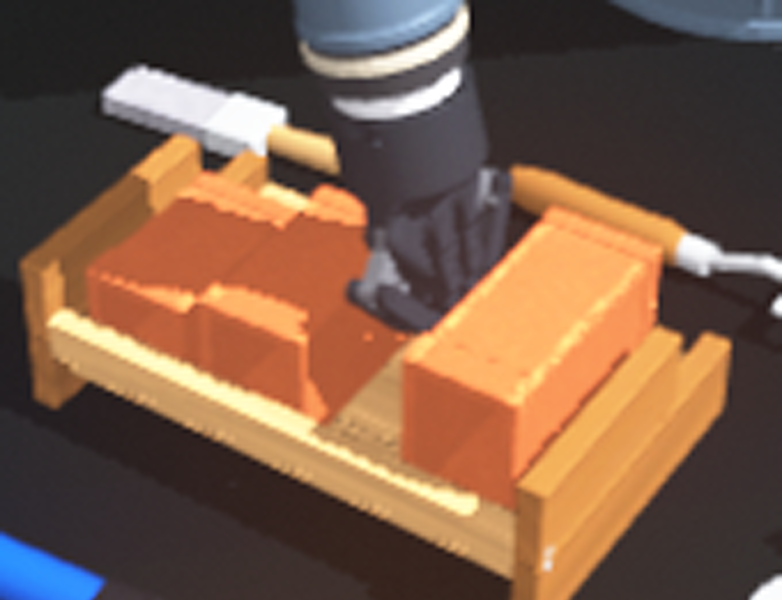

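Request:
drive_tool(series=[0,0,0,1.5,0,0.4,1,0,0,0,2.9,0,0.8,1,0,0,0,4.4,0,1.1,1,0,0,0,5.8,0,1.5,1,0,0,0,6.8,0,1.8,1])

```text
t: 13.32
position: [565.3, 79.2, 65.3]
tcp_rot: [-0.089, 0.722, 0.68, 0.094]
force: [-0.9, -3.5, -0.4]
width: -0.002
```

```bash
bash look2.sh m1
```

```text
t 13.32 pos [565.3  79.2  65.3] rack [10.1 65.7] yaw 1.511 tilt 14.9 F [-0.9 -3.5 -0.4] w -0.002 j [ 0.01  0.42 -0.25  0.88  0.26  1.64]
```

View pics/m1_z.png

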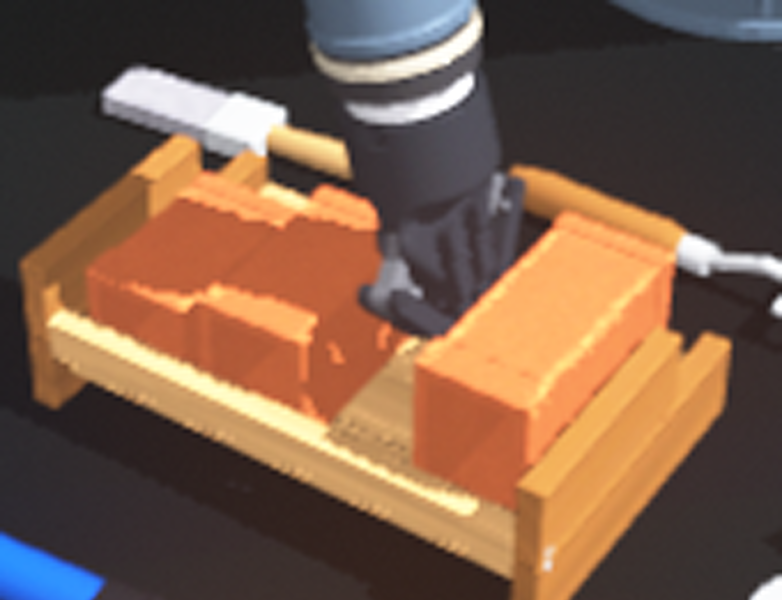

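Request:
drive_tool(series=[0,0,0,-5,0,-1.3,1,0,0,0,-10,0,-2.6,1,0,0,0,-10,0,-20,1,0,0,0,-10,0,-60,0.6,0,0,0,-10,0,-110,0.3,0,0,0,-10,0,-150,0,0,0,0,-10,0,-150,0])

```text
t: 14.3
position: [564.1, 30.0, 210.8]
tcp_rot: [-0.087, 0.722, 0.68, 0.096]
force: [0.1, 0.5, -1.0]
width: 0.848
```

```bash
python3 - <<'E'
from h import *
from bench import robot,eyes
for n in("scene","top"): setcam(n,eyes.grab_frame(n))
o=robot.get_obs(); st(o)
a,b=[(105,180),(182,207),(32,330),(107,365)],[(608,225),(678,272),(720,160),(785,200)]
z=88; L=130
lt=[[0,32,z],[0,-32,z],[-L,32,z],[-L,-32,z],[0,-32,0],[-L,-32,0]]; ls=[[0,-32,z],[0,32,z],[-L,-32,z],[-L,32,z],[0,32,0],[0,-32,0],[-L,32,0]]
a=c1(a+[(202,234),(133,381)]); b=c2(b+[(655,353),(592,305),(764,283)])
for ob in({"top":(lt,a)},{"scene":(ls,b)},{"top":(lt,a),"scene":(ls,b)}):
    p,r=fit(ob,[540,330,-.38]); print(p,r.round(1))
E
```

```text
t 14.4 pos [562.5  30.7 207.6] rack [10.2 17.1] yaw 1.511 tilt 14.92 F [ 0.5  1.2 -0.5] w 0.992 j [-0.08  0.32 -0.02  1.24  0.26  1.55]
[ 5.39336986e+02  3.30373725e+02 -4.03921859e-01] [ 0.  -0.3 -0.6  1.1 -0.2  0.4 -0.1 -0.3  0.5 -0.1  0.4 -0.5]
[ 5.43291222e+02  3.36065590e+02 -3.91387983e-01] [-0.1 -0.2 -0.9  0.2  0.1 -1.3  1.1 -0.2  0.1  0.8 -0.2  0.5  0.1 -0.5]
[ 5.41211104e+02  3.34626588e+02 -3.88974897e-01] [-1.5 -0.8 -2.   0.3 -1.2  0.1 -0.9 -0.8 -0.9 -0.9 -0.3 -1.1 -0.4 -0.9
 -1.2 -0.6 -0.4 -2.   0.6 -1.  -0.2 -0.  -0.5 -0.2 -0.4 -1.4]
```

```bash
python3 - <<'E'
from h import *
from bench import robot
o=robot.get_obs()
cmd(o,[453,369,200],np.pi-.39)
E
```

```text
row [0.162, -0.226, -1.234] [318.0, -129.7, 92.6]
```

Request:
drive_tool(series=[0.162,-0.226,-1.234,318,-129.7,92.6,0,0.162,-0.226,-1.234,318,-129.7,92.6,0,0.162,-0.226,-1.234,318,-129.7,92.6,0,0.162,-0.226,-1.234,318,-129.7,92.6,0,0.162,-0.226,-1.234,318,-129.7,92.6,0,0.162,-0.226,-1.234,318,-129.7,92.6,0,0.162,-0.226,-1.234,318,-129.7,92.6,0,0.162,-0.226,-1.234,318,-129.7,92.6,0,0.162,-0.226,-1.234,318,-129.7,92.6,0])

```text
t: 15.52
position: [452.7, 368.6, 199.2]
tcp_rot: [-0.001, 0.195, 0.981, -0.001]
force: [0.4, -0.2, 0.4]
width: 1.001
```

```bash
python3 look.py n1; python3 - <<'E'
import cv2
s=cv2.imread("pics/n1_scene_raw.png")[180:340,255:535]
cv2.imwrite("pics/n1_z.png",cv2.resize(s,None,fx=2.85,fy=2.85,interpolation=cv2.INTER_CUBIC))
s=cv2.imread("pics/n1_top_raw.png")[155:255,220:350]
cv2.imwrite("pics/n1_y.png",cv2.resize(s,None,fx=6,fy=6,interpolation=cv2.INTER_CUBIC))
E
```

```text
t 15.53 pos [452.7 368.6 199.2] rack [-119.7  347.9] yaw 2.749 tilt 0.12 F [ 0.4 -0.2  0.4] w 1.001 j [0.68 0.36 0.04 1.26 0.   1.08]
```

View pics/n1_z.png

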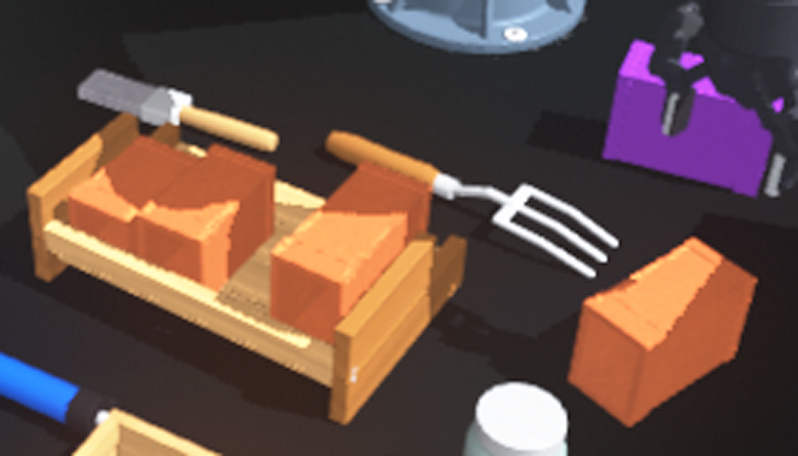

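View pics/n1_y.png

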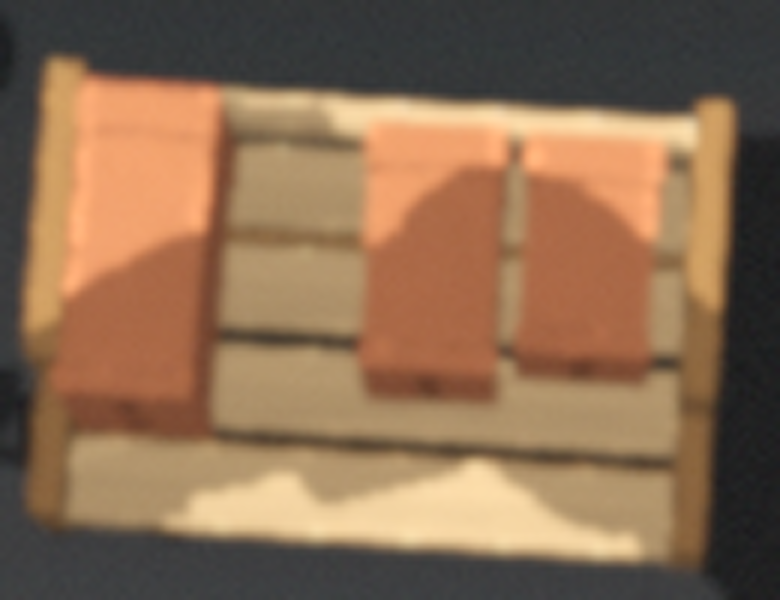

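```bash
cat > m2.py <<'E'
from h import *
from bench import eyes
for n in("scene","top"): setcam(n,eyes.grab_frame(n))
a=lambda P:np.array(P)/6+[220,155]
b=lambda P:np.array(P)/2.85+[255,180]
T={"big":([(80,75),(222,86),(55,393),(207,402)],[(274,254),(342,280),(362,163),(430,188)]),
"mid":([(368,123),(508,130),(363,365),(497,373)],[(143,208),(206,238),(212,143),(273,170)]),
"small":([(526,137),(666,140),(517,353),(650,356)],[(70,196),(135,223),(133,140),(200,165)])}
for k,(p1,p2) in T.items():
    L,H=DIM[k]; z=H+30
    lt=[[0,32,z],[0,-32,z],[-L,32,z],[-L,-32,z]]; ls=[[0,-32,z],[0,32,z],[-L,-32,z],[-L,32,z]]
    for nm,ob in(("top",{"top":(lt,a(p1))}),("scene",{"scene":(ls,b(p2))}),("both",{"top":(lt,a(p1)),"scene":(ls,b(p2))})):
        p,r=fit(ob,[630,50,0]); print(k,nm,p.round(3),toR(p).round(1),(p[2]-RK[2]).round(3),r.round(1))
E
python3 m2.py
```

```text
big top [ 6.43475e+02  1.16992e+02 -4.40000e-02] [ 85.8 108.1] 0.016 [ 0.3  1.  -0.2  0.2  0.8 -0.3 -1.  -0.7]
big scene [ 6.50173e+02  1.21957e+02 -5.60000e-02] [ 92.2 113.5] 0.004 [-1.3  0.3  0.2  2.   0.2 -1.3  0.5 -0.9]
big both [ 6.44786e+02  1.18844e+02 -5.10000e-02] [ 87.  110.1] 0.009 [-0.4  0.5 -0.8 -0.2 -0.3 -0.9 -2.1 -1.2 -1.4 -1.5  0.1  0.  -0.3 -3.
 -0.1 -2.7]
mid top [ 6.31794e+02 -1.39260e+01 -2.90000e-02] [ 82.  -23.2] 0.031 [ 0.3 -0.3 -0.1 -0.8 -0.6  0.9  0.3  0.2]
mid scene [ 6.34944e+02 -8.25000e+00 -3.00000e-03] [ 84.8 -17.4] 0.057 [-1.3  2.1 -0.1  0.6  0.1 -1.   1.2 -2.7]
mid both [ 6.32224e+02 -1.21220e+01 -1.90000e-02] [ 82.4 -21.4] 0.041 [-0.4 -0.4 -0.7 -1.  -0.8  0.8  0.1 -0.  -1.9  0.8 -1.  -0.5  0.1 -2.
  0.9 -3.4]
small top [ 6.29172e+02 -8.66580e+01 -4.70000e-02] [ 83.8 -96. ] 0.013 [ 0.1 -0.8 -0.4 -0.2 -0.3  0.2  0.6  0.8]
small scene [ 6.39072e+02 -7.56070e+01  9.00000e-03] [ 93.  -84.4] 0.069 [ 0.   1.9 -0.4  0.9  1.4 -1.2 -0.5 -2.5]
small both [ 6.31074e+02 -8.23710e+01 -1.10000e-02] [ 85.4 -91.6] 0.049 [-1.4 -1.1 -1.9 -1.3 -0.5 -0.   0.4 -0.2 -0.2 -0.9 -1.1 -1.7  1.7 -3.5
 -0.5 -4.6]
```

```bash
python3 - <<'E'
from h import *
from bench import robot
o=robot.get_obs()
cmd(o,[*rw(40,28),185],np.pi/2-.06)
E
```

```text
row [-0.001, -0.0, 1.239] [-254.6, -250.4, 15.0]
```

Request:
drive_tool(series=[0,0,1.239,-254.6,-250.4,15,1,0,0,1.239,-254.6,-250.4,15,1,0,0,1.239,-254.6,-250.4,15,1,0,0,1.239,-254.6,-250.4,15,1,0,0,1.239,-254.6,-250.4,15,1,0,0,1.239,-254.6,-250.4,15,1,0,0,1.239,-254.6,-250.4,15,1,0,0,1.239,-254.6,-250.4,15,1,0,0,1.239,-254.6,-250.4,15,1])

```text
t: 16.85
position: [593.2, 41.0, 185.2]
tcp_rot: [0.0, 0.726, 0.687, -0.0]
force: [0.2, -0.4, 0.3]
width: -0.004
```

```bash
bash look2.sh p1
```

```text
t 16.85 pos [593.2  41.  185.2] rack [40.2 29.2] yaw 1.516 tilt 0.02 F [ 0.2 -0.4  0.3] w -0.004 j [ 0.07  0.38  0.04  1.24 -0.    1.7 ]
```

View pics/p1_z.png

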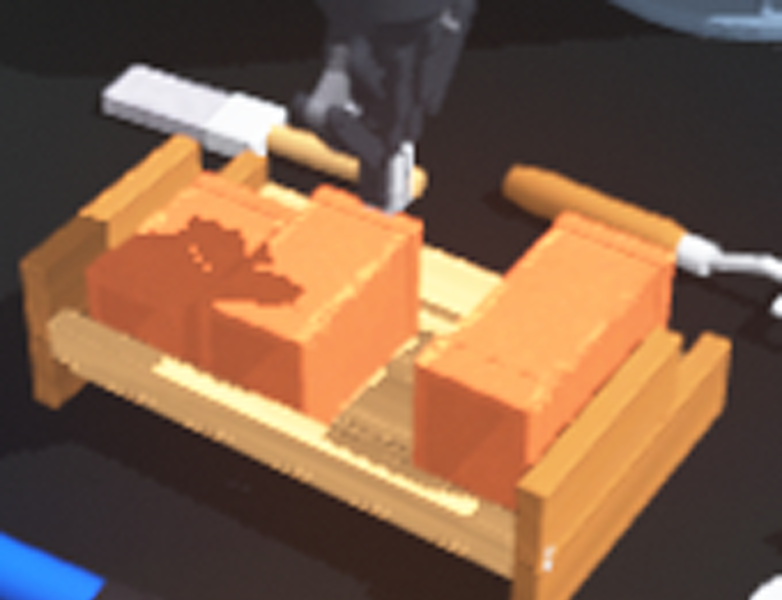

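Request:
drive_tool(series=[0,0,0,-0.5,0,40,1,0,0,0,-0.5,0,80,1,0,0,0,-0.5,0,100,1,0,0,0,-0.5,0,120,1,0,0,0,-0.5,0,120,1])

```text
t: 17.58
position: [592.1, 40.8, 63.9]
tcp_rot: [-0.001, 0.727, 0.687, -0.001]
force: [-0.1, 0.1, 0.7]
width: 0.003
```

Request:
drive_tool(series=[0,0,0,-3,0,0,1,0,0,0,-6,0,0,1,0,0,0,-8,0,0,1,0,0,0,-9.5,0,0,1])

```text
t: 18.08
position: [593.1, 30.9, 65.7]
tcp_rot: [0.0, 0.727, 0.686, 0.0]
force: [0.4, 3.5, 1.4]
width: 0.001
```

Request:
drive_tool(series=[0,0,0,-1.5,0,0,1,0,0,0,-3,0,0,1,0,0,0,-4.5,0,0,1,0,0,0,-6,0,0,1])

```text
t: 18.58
position: [592.2, 24.9, 64.9]
tcp_rot: [-0.0, 0.727, 0.687, -0.0]
force: [-0.8, 3.9, -1.7]
width: -0.0
```

```bash
bash look2.sh q1
```

```text
t 18.57 pos [592.2  24.9  64.9] rack [40.2 13.1] yaw 1.513 tilt 0.05 F [-0.8  3.9 -1.7] w -0.0 j [ 0.04  0.46 -0.15  0.96 -0.    1.67]
```

View pics/q1_z.png

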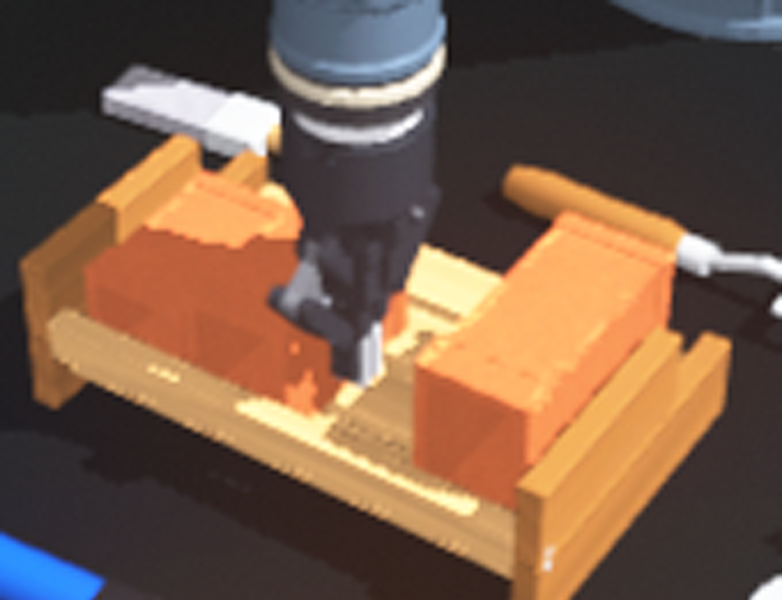

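View pics/q1_top.png

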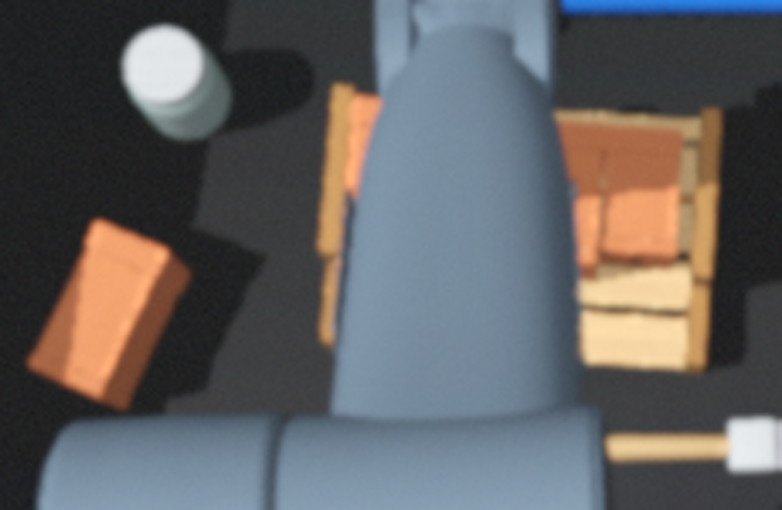

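Request:
drive_tool(series=[0,0,0,5,0,0,1,0,0,0,12,0,0,1,0,0,0,12,0,-30,1,0,0,0,12,0,-80,0.5,0,0,0,12,0,-135,0,0,0,0,12,0,-135,0])

```text
t: 19.42
position: [595.4, 37.3, 204.8]
tcp_rot: [0.003, 0.727, 0.687, 0.003]
force: [0.4, -1.0, -1.0]
width: 0.638
```

```bash
python3 - <<'E'
from h import *
from bench import robot
o=robot.get_obs(); st(o)
cmd(o,[453,369,160],np.pi-.39)
E
```

```text
t 19.43 pos [595.4  37.3 204.8] rack [42.6 25.7] yaw 1.514 tilt 0.42 F [ 0.4 -1.  -1. ] w 0.638 j [ 0.06  0.37  0.08  1.27 -0.    1.69]
row [0.006, 0.005, -1.238] [323.0, -161.4, 43.6]
```

Request:
drive_tool(series=[0,0,-1.238,323,-161.4,43,0,0,0,-1.238,323,-161.4,43,0,0,0,-1.238,323,-161.4,43,0,0,0,-1.238,323,-161.4,43,0,0,0,-1.238,323,-161.4,43,0,0,0,-1.238,323,-161.4,43,0,0,0,-1.238,323,-161.4,43,0,0,0,-1.238,323,-161.4,43,0,0,0,-1.238,323,-161.4,43,0])

```text
t: 20.55
position: [450.6, 368.2, 156.7]
tcp_rot: [-0.0, 0.195, 0.981, -0.001]
force: [-0.3, -0.5, 0.5]
width: 0.999
```

```bash
cat > look3.sh <<'E'
python3 look.py $1; python3 - <<E2
import cv2
s=cv2.imread("pics/$1_scene_raw.png")[180:340,255:535]
cv2.imwrite("pics/$1_z.png",cv2.resize(s,None,fx=2.85,fy=2.85,interpolation=cv2.INTER_CUBIC))
s=cv2.imread("pics/$1_top_raw.png")[155:255,220:350]
cv2.imwrite("pics/$1_y.png",cv2.resize(s,None,fx=6,fy=6,interpolation=cv2.INTER_CUBIC))
E2
E
bash look3.sh r1
```

```text
t 20.55 pos [450.6 368.2 156.7] rack [-121.8  347.3] yaw 2.748 tilt 0.07 F [-0.3 -0.5  0.5] w 0.999 j [ 0.69  0.37 -0.04  1.16 -0.    1.08]
```

View pics/r1_z.png

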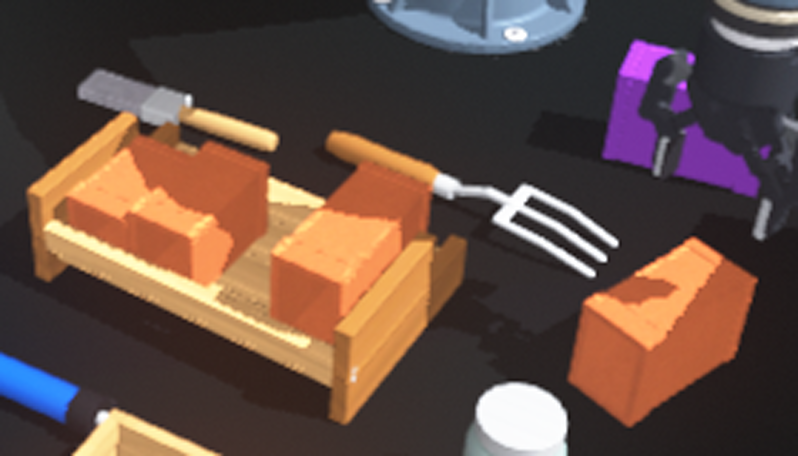

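View pics/r1_y.png

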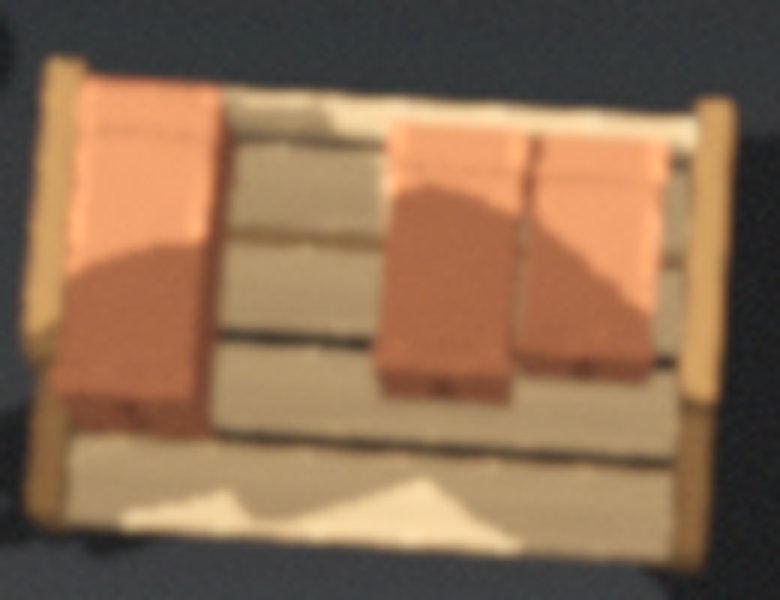

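View pics/r1_top.png

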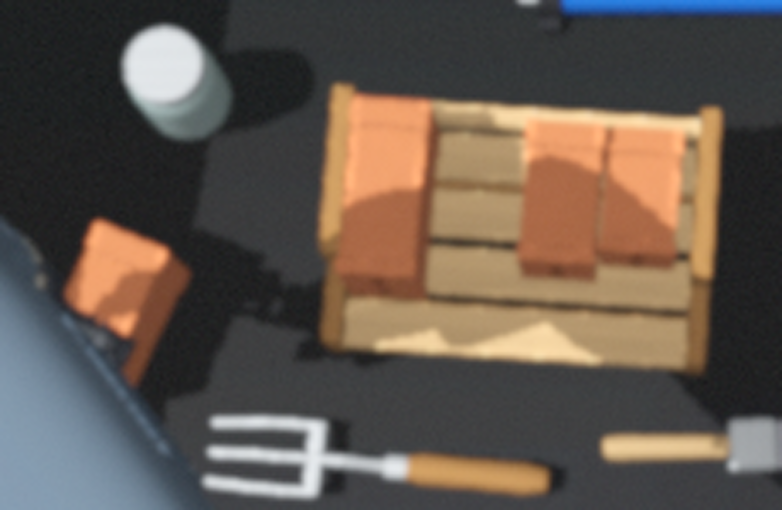

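Request:
drive_tool(series=[0,0,0,0,0,40,0,0,0,0,0,0,70,0,0,0,0,0,0,90,0,0,0,0,0,0,100,0,0,0,0,0,0,100,0])

```text
t: 21.28
position: [450.6, 368.1, 56.8]
tcp_rot: [-0.0, 0.194, 0.981, -0.001]
force: [-0.3, 1.2, 0.3]
width: 1.002
```

```bash
bash look3.sh s1
```

```text
t 21.27 pos [450.6 368.1  56.8] rack [-121.7  347.2] yaw 2.75 tilt 0.08 F [-0.3  1.2  0.3] w 1.002 j [ 0.69  0.45 -0.19  0.93 -0.    1.08]
```

View pics/s1_z.png

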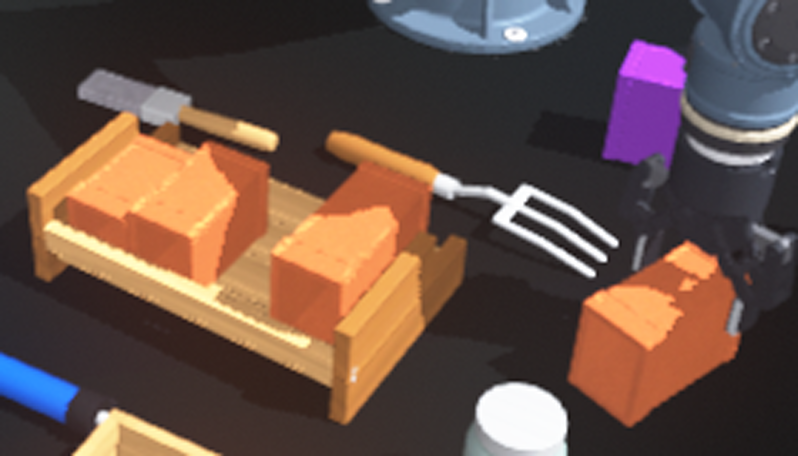

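Request:
drive_tool(series=[0,0,0,-8,0,0,0,0,0,0,-8,0,0,0.4,0,0,0,-8,0,0,1,0,0,0,-8,0,0,1,0,0,0,-8,0,0,1,0,0,0,-8,0,0,1], grip_force=70)

```text
t: 22.12
position: [458.9, 366.1, 58.0]
tcp_rot: [0.001, 0.194, 0.981, 0.001]
force: [1.8, -0.0, 6.0]
width: 0.74
```

Request:
drive_tool(series=[0,0,0,0,0,-4,1,0,0,0,0,0,-10,1,0,0,0,0,0,-16,1,0,0,0,0,0,-16,1])

```text
t: 22.62
position: [458.1, 365.7, 73.4]
tcp_rot: [0.0, 0.194, 0.981, -0.0]
force: [-0.1, 0.2, -7.8]
width: 0.739
```

```bash
bash look3.sh t1
```

```text
t 22.62 pos [458.1 365.7  73.4] rack [-114.1  345.3] yaw 2.751 tilt 0.01 F [-0.1  0.2 -7.8] w 0.739 j [ 0.67  0.44 -0.16  0.97 -0.    1.06]
```

View pics/t1_z.png

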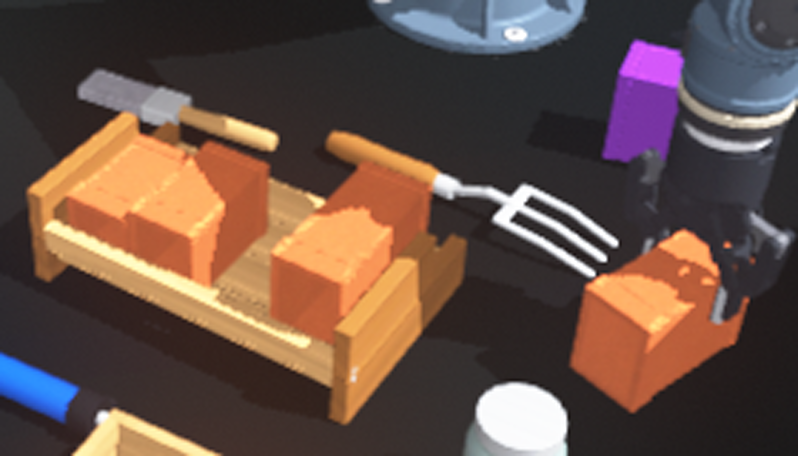

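```bash
python3 - <<'E'
from h import *
from bench import robot
o=robot.get_obs()
cmd(o,[395,340,130],2.9)
cmd(o,[388,260,130],np.pi-.06)
cmd(o,[*rw(-166,40),130],np.pi-.06)
E
```

```text
row [-0.001, -0.0, -0.149] [48.5, -47.5, -57.0]
row [-0.001, -0.0, -0.33] [24.5, -124.2, -57.0]
row [-0.001, -0.0, -0.33] [-50.0, -305.4, -56.8]
```

Request:
drive_tool(series=[0,0,0,15,-15,-25,1,0,0,-0.149,48.5,-47.5,-57,1,0,0,-0.24,36,-86,-57,1,0,0,-0.33,24.5,-124,-57,1,0,0,-0.33,9.6,-160,-57,1,0,0,-0.33,-5.3,-197,-57,1,0,0,-0.33,-20,-233,-57,1,0,0,-0.33,-35,-269,-57,1,0,0,-0.33,-44,-291,-57,1,0,0,-0.33,-50,-305.4,-57,1,0,0,-0.33,-50,-305.4,-57,1])

```text
t: 24.1
position: [387.8, 63.3, 130.2]
tcp_rot: [-0.0, 0.031, 1.0, -0.0]
force: [0.3, 0.4, -6.4]
width: 0.741
```

```bash
bash look3.sh u1
```

```text
t 24.1 pos [387.8  63.3 130.2] rack [-166.2   39.2] yaw 3.079 tilt 0.04 F [ 0.3  0.4 -6.4] w 0.741 j [ 0.16  0.09 -0.5   0.98 -0.    0.22]
```

View pics/u1_z.png

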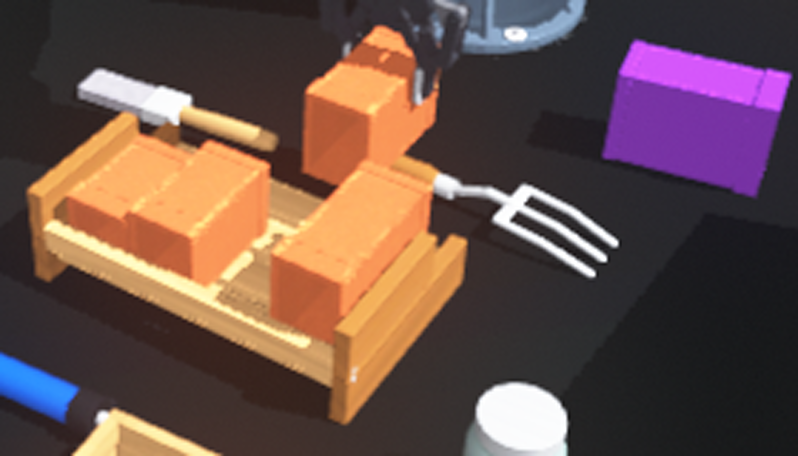

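View pics/u1_top.png

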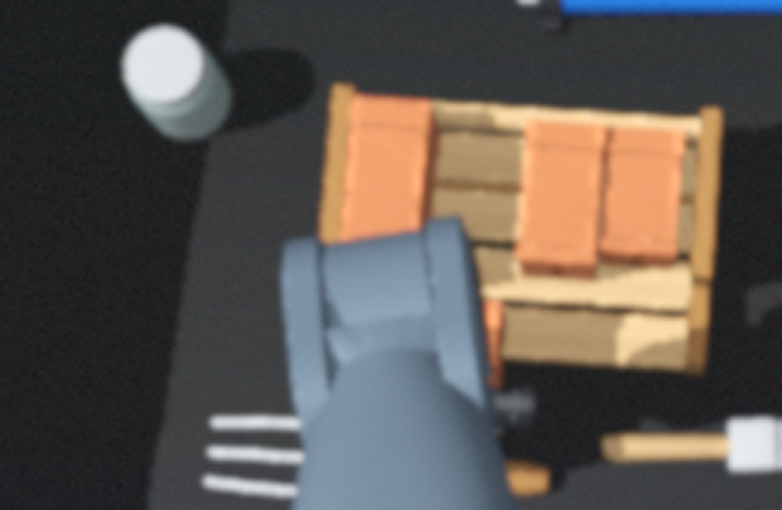

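```bash
python3 - <<'E'
import cv2
s=cv2.imread("pics/u1_scene_raw.png")[180:315,300:430]
cv2.imwrite("pics/u1_x.png",cv2.resize(s,None,fx=6,fy=6,interpolation=cv2.INTER_CUBIC)[:600] if 0 else cv2.resize(s,None,fx=4.4,fy=4.4,interpolation=cv2.INTER_CUBIC))
s=cv2.imread("pics/u1_scene_raw.png")[225:315,260:425]
cv2.imwrite("pics/u1_w.png",cv2.resize(s,None,fx=4.8,fy=4.8,interpolation=cv2.INTER_CUBIC))
E
```

```text
(no output)
```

View pics/u1_x.png

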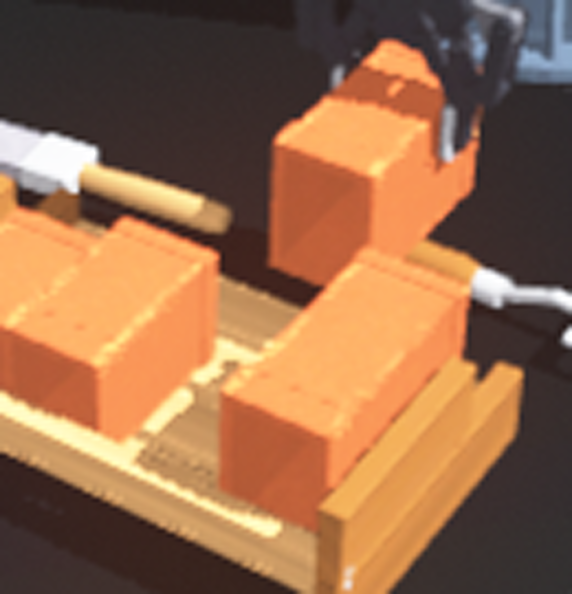

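View pics/u1_w.png

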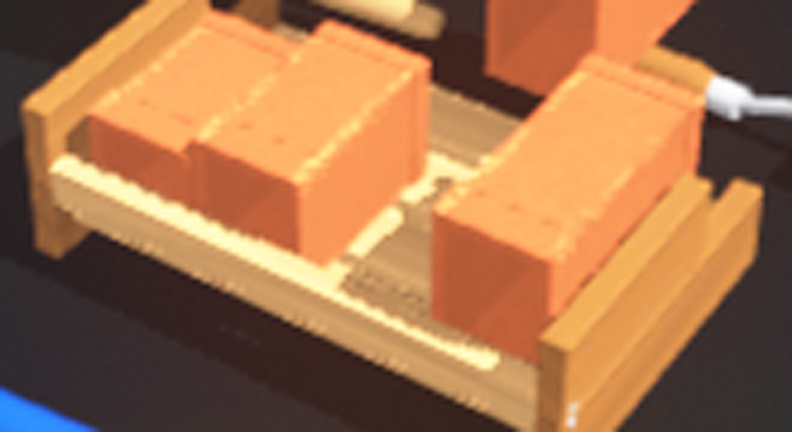

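```bash
python3 - <<'E'
from h import *
from bench import eyes
f=eyes.grab_frame("scene")
def ray(u,z,sc=4.4,off=(300,180)):
    p=np.array([u[0]/sc+off[0],u[1]/sc+off[1],1]); d=f["R"].T@np.linalg.solve(f["K"],p); c=-f["R"].T@f["t"]
    P=c+d*(z-c[2])/d[2]; return toR(P).round(1).tolist()
for n,u,z in(("held m-",(273,143),160),("held m+",(375,180),160),("held m- bot",(270,265),72),("held m+ bot",(370,286),72),("big m-",(222,393),130),("big m+",(330,437),130),("big b-",(368,252),130),("big b+",(468,292),130),("mid m+",(98,370),107),("mid b+",(218,257),107),("mid m+bot",(118,437),30)): print(n,ray(u,z))
E
```

```text
held m- [-72.1, 12.2]
held m+ [-72.5, 76.1]
held m- bot [-75.3, 11.4]
held m+ bot [-90.1, 69.0]
big m- [91.4, 82.4]
big m+ [89.8, 143.6]
big b- [-49.7, 86.6]
big b+ [-48.5, 147.2]
mid m+ [89.4, 5.2]
mid b+ [-26.7, 6.0]
mid m+bot [57.0, -5.2]
```

Request:
drive_tool(series=[0,0,0,-8,0.5,8,1,0,0,0,-20,0.5,14,1,0,0,0,-35,0.5,18,1,0,0,0,-50,0.5,18,1,0,0,0,-60,0.5,18,1,0,0,0,-70,0.5,18,1,0,0,0,-78,0.5,18,1,0,0,0,-84,0.5,18,1,0,0,0,-84,0.5,18,1])

```text
t: 25.38
position: [472.2, 59.5, 112.2]
tcp_rot: [-0.0, 0.03, 1.0, -0.0]
force: [-0.5, -0.3, -6.7]
width: 0.737
```

```bash
bash look3.sh v1; python3 - <<'E'
import cv2
s=cv2.imread("pics/v1_scene_raw.png")[180:315,300:430]
cv2.imwrite("pics/v1_x.png",cv2.resize(s,None,fx=4.4,fy=4.4,interpolation=cv2.INTER_CUBIC))
E
```

```text
t 25.38 pos [472.2  59.5 112.2] rack [-81.7  40.5] yaw 3.081 tilt 0.03 F [-0.5 -0.3 -6.7] w 0.737 j [ 0.13  0.24 -0.36  0.97 -0.    0.19]
```

View pics/v1_x.png

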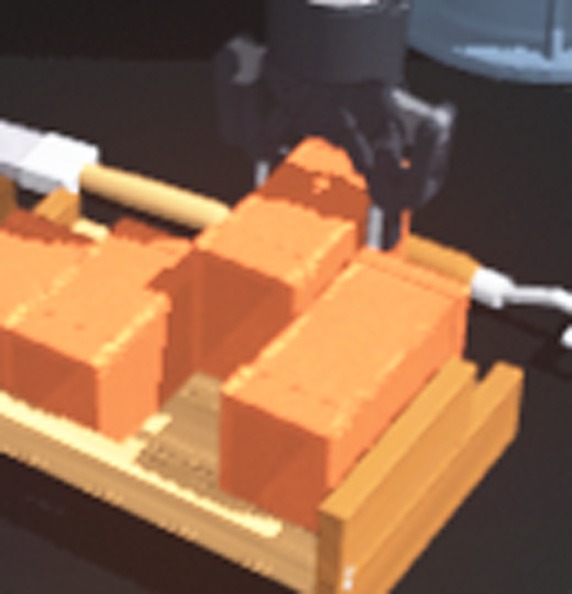

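View pics/v1_y.png

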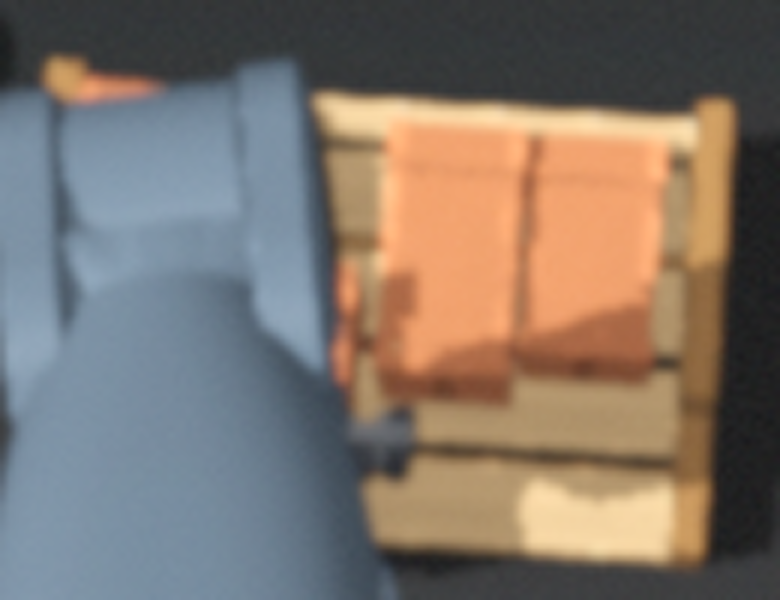

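Request:
drive_tool(series=[0,0,0,0,-0.5,5,1,0,0,0,0,-0.5,10,1,0,0,0,0,-0.5,15,1,0,0,0,0,-0.5,19,1,0,0,0,0,-0.5,21,1,0,0,0,0,-0.5,21,1])

```text
t: 26.22
position: [471.8, 59.0, 91.0]
tcp_rot: [-0.0, 0.03, 1.0, -0.0]
force: [-0.1, 0.1, -6.9]
width: 0.741
```

Request:
drive_tool(series=[0,0,0,0,0,0.7,1,0,0,0,0,0,1.4,1,0,0,0,0,0,2,1])

```text
t: 26.6
position: [471.8, 59.0, 89.2]
tcp_rot: [-0.0, 0.03, 1.0, -0.0]
force: [-0.8, -0.2, -6.2]
width: 0.74
```

Request:
drive_tool(series=[0,0,0,0,0,0.7,1,0,0,0,0,0,1.2,1,0,0,0,0,0,1.2,1])

```text
t: 26.98
position: [471.8, 59.0, 88.1]
tcp_rot: [-0.0, 0.03, 1.0, -0.0]
force: [-0.8, -0.1, -4.5]
width: 0.741
```

Starting to touch; a little more, then release slowly.

Request:
drive_tool(series=[0,0,0,0,0,0.5,1,0,0,0,0,0,1,1,0,0,0,0,0,1,1])

```text
t: 27.35
position: [471.8, 59.0, 87.9]
tcp_rot: [0.0, 0.03, 1.0, -0.0]
force: [-5.7, -1.8, 10.0]
width: 0.74
```

Request:
drive_tool(series=[0,0,0,0,0,0.5,1,0,0,0,0,0,0.5,1])

```text
t: 27.6
position: [471.8, 59.0, 87.9]
tcp_rot: [0.0, 0.03, 1.0, -0.0]
force: [-7.5, -1.5, 16.6]
width: 0.745
```

Request:
drive_tool(series=[0,0,0,0,0,0,0.2,0,0,0,0,0,0,0.15,0,0,0,0,0,0,0.15,0,0,0,0,0,-3,0.15])

```text
t: 28.1
position: [471.8, 59.0, 89.4]
tcp_rot: [-0.0, 0.03, 1.0, -0.0]
force: [0.5, 0.1, -0.1]
width: 0.85
```

Request:
drive_tool(series=[0,0,0,0,0,-20,0.15,0,0,0,5,0,-60,0.15,0,0,0,20,0,-100,0.5,0,0,0,60,0,-110,1,0,0,0,100,0,-110,1,0,0,0,100,0,-110,1])

```text
t: 28.85
position: [369.9, 65.1, 199.9]
tcp_rot: [-0.0, 0.03, 1.0, -0.0]
force: [0.9, 0.3, 0.8]
width: 0.01
```

```bash
bash look3.sh w1; python3 - <<'E'
import cv2
s=cv2.imread("pics/w1_scene_raw.png")[180:315,300:430]
cv2.imwrite("pics/w1_x.png",cv2.resize(s,None,fx=4.4,fy=4.4,interpolation=cv2.INTER_CUBIC))
E
```

```text
t 28.85 pos [369.9  65.1 199.9] rack [-184.1   39.9] yaw 3.082 tilt 0.03 F [0.9 0.3 0.8] w 0.01 j [ 0.17  0.   -0.4   1.17 -0.    0.23]
```

View pics/w1_x.png

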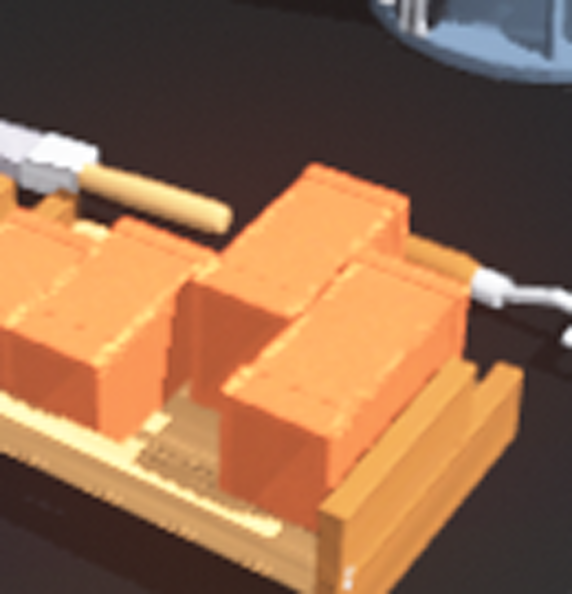

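View pics/w1_top.png

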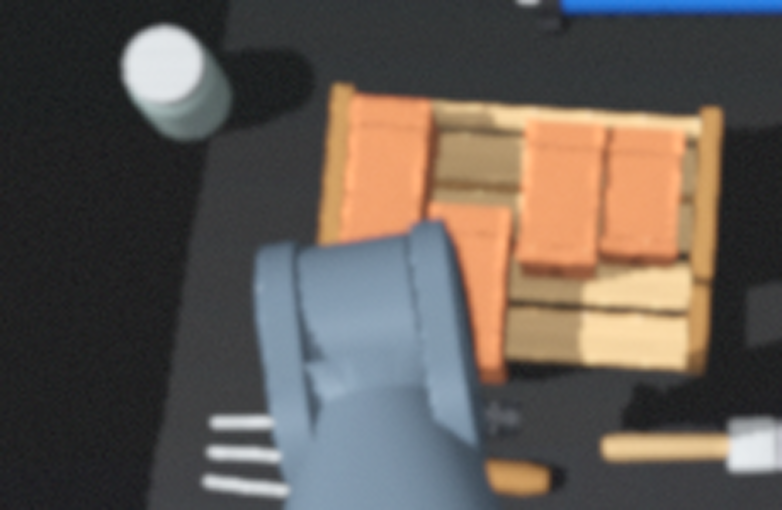

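Request:
drive_tool(series=[0,-0.18,0,0,0,10,1,0,-0.36,0,0,0,40,1,0,-0.52,0,-5,0,80,1,0,-0.52,0,-20,0,115,1,0,-0.52,0,-29,0,135,1,0,-0.52,0,-29,0,135,1])

```text
t: 29.7
position: [401.0, 63.0, 63.1]
tcp_rot: [0.255, 0.029, 0.966, -0.009]
force: [-0.8, -1.2, -0.2]
width: 0.0
```

```bash
bash look3.sh x1
```

```text
t 29.7 pos [401.   63.   63.1] rack [-153.    39.7] yaw 3.082 tilt 29.58 F [-0.8 -1.2 -0.2] w 0.0 j [ 0.28 -0.05 -1.07  0.06 -0.17  0.3 ]
```

View pics/x1_z.png

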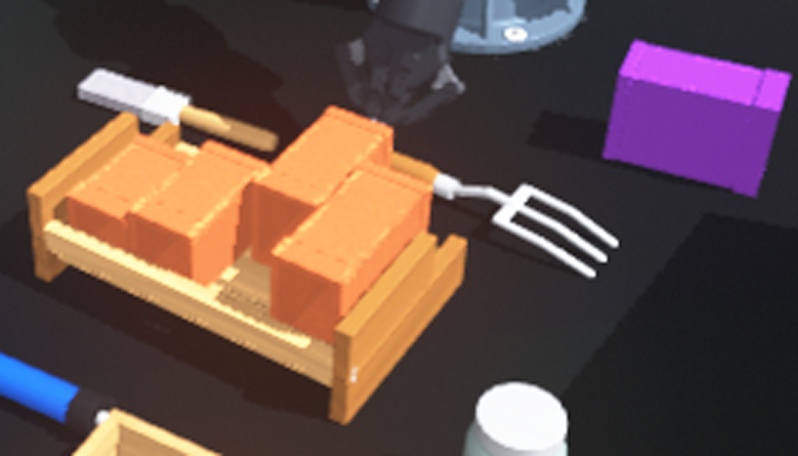

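View pics/x1_top.png

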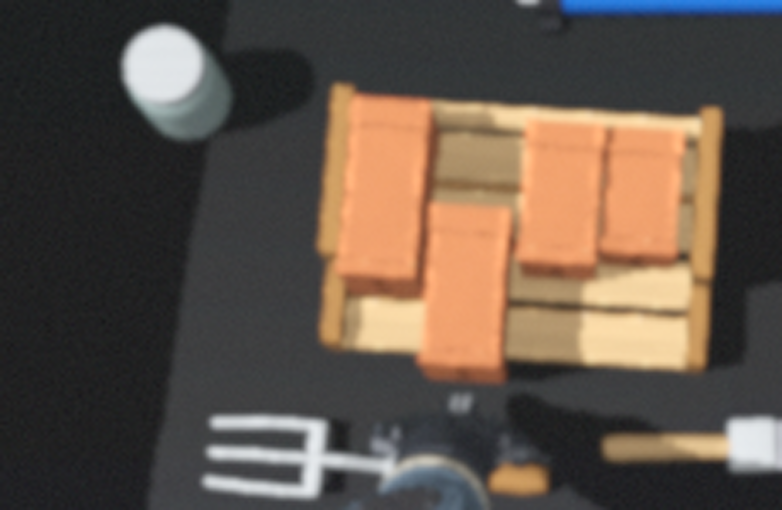

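```bash
python3 - <<'E'
import cv2
s=cv2.imread("pics/x1_top_raw.png")[160:260,220:340]
cv2.imwrite("pics/x1_q.png",cv2.resize(s,None,fx=6.6,fy=6,interpolation=cv2.INTER_CUBIC)[:600] if 0 else cv2.resize(s,None,fx=6,fy=6,interpolation=cv2.INTER_CUBIC))
E
```

```text
(no output)
```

View pics/x1_q.png

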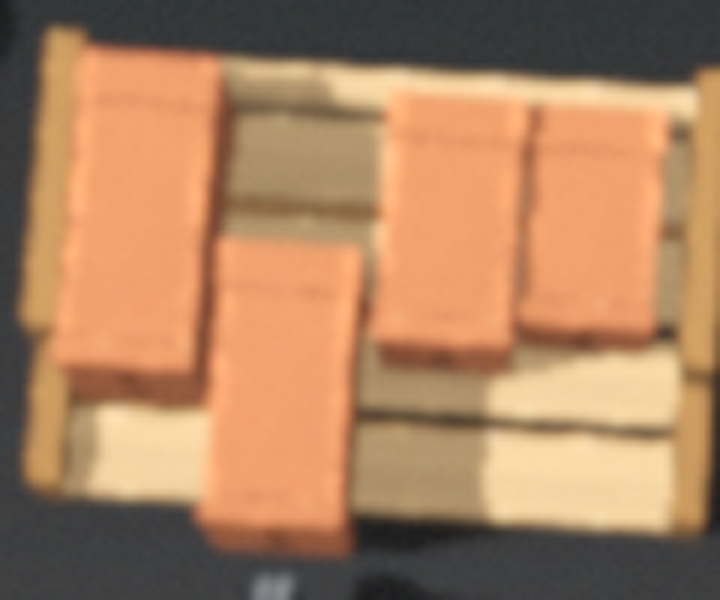

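```bash
python3 - <<'E'
from h import *
from bench import eyes
f=eyes.grab_frame("top")
def ray(u,z,sc=6,off=(220,160)):
    p=np.array([u[0]/sc+off[0],u[1]/sc+off[1],1]); d=f["R"].T@np.linalg.solve(f["K"],p); c=-f["R"].T@f["t"]
    P=c+d*(z-c[2])/d[2]; return toR(P).round(1).tolist()
for n,u,z in(("big",(221,55),130),("big",(211,215),130),("big",(199,368),130),("sp L",(219,240),118),("sp L",(205,510),118),("sp R",(362,245),118),("sp R",(350,520),118),("mid",(388,93),107),("mid",(377,338),107)): print(n,ray(u,z))
E
```

```text
big [87.5, 76.3]
big [12.1, 74.9]
big [-58.9, 74.7]
sp L [3.5, 71.7]
sp L [-121.6, 68.2]
sp R [5.3, 6.3]
sp R [-122.1, 2.5]
mid [80.7, 0.2]
mid [-35.4, -2.9]
```

Request:
drive_tool(series=[0,0,0,-8.7,-1.5,4.9,1,0,0,0,-12.2,-1.5,6.9,1,0,0,0,-15.7,-1.5,8.9,1,0,0,0,-19.1,-1.5,10.9,1,0,0,0,-22.6,-1.5,12.8,1,0,0,0,-26.1,-1.5,14.8,1])

```text
t: 30.6
position: [429.9, 59.8, 64.1]
tcp_rot: [0.256, 0.029, 0.966, -0.008]
force: [-6.3, 0.6, 4.7]
width: -0.002
```

Request:
drive_tool(series=[0,0,0,-3.5,0,2,1,0,0,0,-7,0,4,1,0,0,0,-10.4,0,5.9,1,0,0,0,-13.9,0,7.9,1,0,0,0,-17.4,0,9.9,1,0,0,0,-20.9,0,11.9,1,0,0,0,-24.4,0,13.8,1])

```text
t: 31.48
position: [457.9, 58.1, 64.2]
tcp_rot: [0.256, 0.029, 0.966, -0.008]
force: [-5.4, -0.0, 2.2]
width: 0.0
```

```bash
bash look3.sh y1; python3 - <<'E'
import cv2
s=cv2.imread("pics/y1_top_raw.png")[160:260,220:340]
cv2.imwrite("pics/y1_q.png",cv2.resize(s,None,fx=6,fy=6,interpolation=cv2.INTER_CUBIC))
E
```

```text
t 31.48 pos [457.9  58.1  64.2] rack [-95.9  38.2] yaw 3.082 tilt 29.66 F [-5.4 -0.   2.2] w 0.0 j [ 0.21  0.04 -0.98  0.05 -0.13  0.24]
```

View pics/y1_q.png

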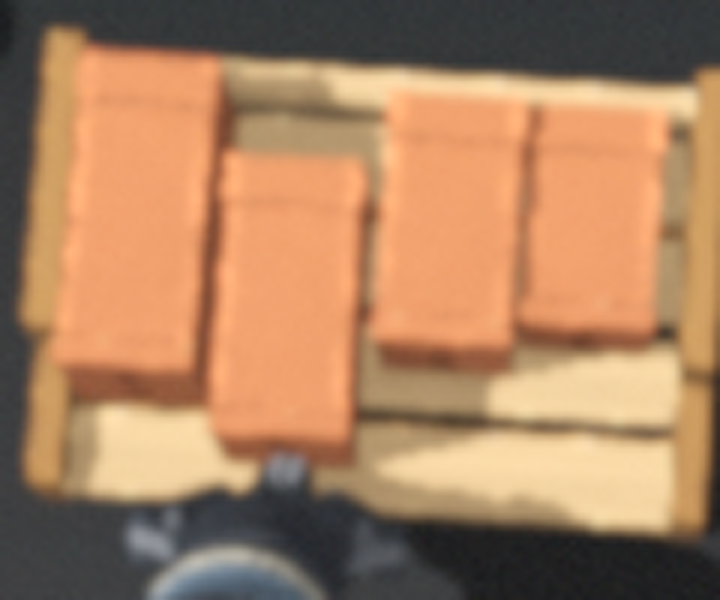

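View pics/y1_z.png

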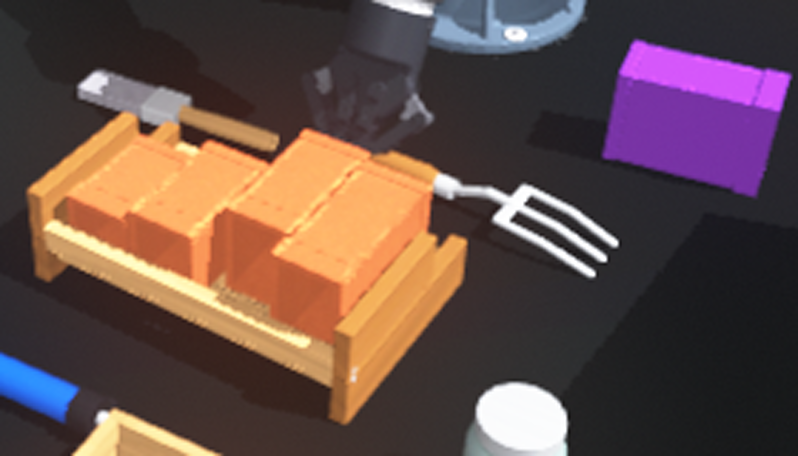

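Request:
drive_tool(series=[0,0,0,-3.5,0,2,1,0,0,0,-7,0,4,1,0,0,0,-10.4,0,5.9,1,0,0,0,-13.9,0,7.9,1,0,0,0,-17.4,0,9.9,1,0,0,0,-20.9,0,11.9,1,0,0,0,-24.4,0,13.8,1,0,0,0,-27.8,0,15.8,1,0,0,0,-30.5,0,17.3,1])

```text
t: 32.7
position: [494.1, 56.1, 64.8]
tcp_rot: [0.257, 0.029, 0.966, -0.008]
force: [-3.1, 0.0, -2.7]
width: 0.001
```

Request:
drive_tool(series=[0,0,0,-0.9,0,0.5,1,0,0,0,-1.7,0,1,1,0,0,0,-2.6,0,1.5,1])

```text
t: 33.08
position: [496.8, 56.0, 64.9]
tcp_rot: [0.257, 0.029, 0.966, -0.008]
force: [-4.6, 0.1, 0.2]
width: -0.002
```

```bash
bash look3.sh z1; python3 - <<'E'
import cv2
s=cv2.imread("pics/z1_top_raw.png")[160:260,220:340]
cv2.imwrite("pics/z1_q.png",cv2.resize(s,None,fx=6,fy=6,interpolation=cv2.INTER_CUBIC))
E
```

```text
t 33.08 pos [496.8  56.   64.9] rack [-56.9  38.5] yaw 3.082 tilt 29.78 F [-4.6  0.1  0.2] w -0.002 j [ 0.18  0.1  -0.91  0.06 -0.12  0.21]
```

View pics/z1_q.png

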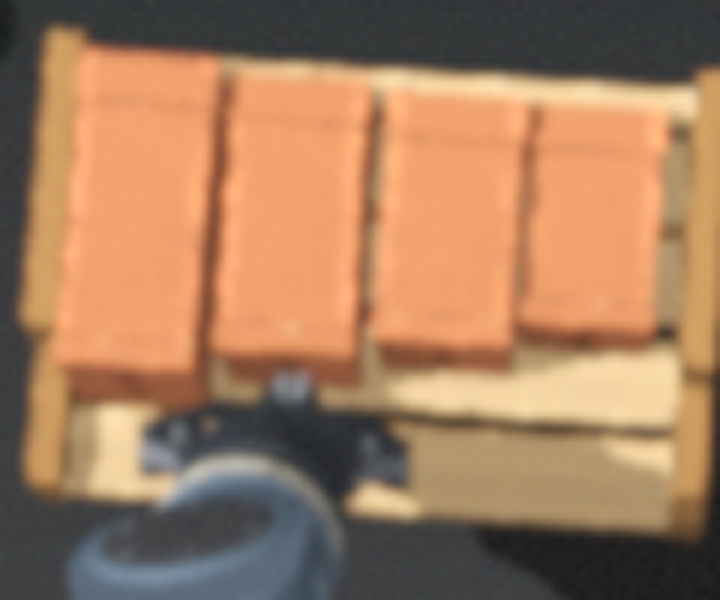

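Request:
drive_tool(series=[0,0,0,-0.9,0,0.5,1,0,0,0,-1.3,0,0.75,1])

```text
t: 33.42
position: [498.3, 55.9, 64.8]
tcp_rot: [0.257, 0.029, 0.966, -0.008]
force: [-3.9, 0.2, 0.7]
width: -0.001
```

Request:
drive_tool(series=[0,0,0,-0.9,0,0.5,1,0,0,0,-1.3,0,0.75,1])

```text
t: 33.67
position: [499.9, 55.8, 64.8]
tcp_rot: [0.257, 0.029, 0.966, -0.008]
force: [-3.9, 0.5, 0.6]
width: -0.001
```

Request:
drive_tool(series=[0,0,0,-0.9,0,0.5,1,0,0,0,-1.3,0,0.75,1])

```text
t: 33.92
position: [500.4, 55.7, 64.6]
tcp_rot: [0.256, 0.029, 0.966, -0.008]
force: [-14.2, 1.0, 10.8]
width: 0.003
```

Request:
drive_tool(series=[0,0,0,4,0,-2.3,1,0,0,0,13,0,-7.4,1,0,0,0,35,0,-20,1,0,0,0,60,0,-60,1,0,0,0,70,0,-120,1,0,0,0,70,0,-140,1,0,0,0,70,0,-140,1])

```text
t: 34.8
position: [371.8, 64.1, 153.7]
tcp_rot: [0.259, 0.029, 0.965, -0.007]
force: [0.1, 0.0, -1.0]
width: 0.002
```

```bash
bash look3.sh A1; python3 - <<'E'
import cv2
s=cv2.imread("pics/A1_top_raw.png")[160:260,220:340]
cv2.imwrite("pics/A1_q.png",cv2.resize(s,None,fx=6,fy=6,interpolation=cv2.INTER_CUBIC))
s=cv2.imread("pics/A1_scene_raw.png")[212:332,260:425]
cv2.imwrite("pics/A1_w.png",cv2.resize(s,None,fx=4.8,fy=4.8,interpolation=cv2.INTER_CUBIC))
E
```

```text
t 34.8 pos [371.8  64.1 153.7] rack [-182.2   39.1] yaw 3.081 tilt 30.06 F [ 0.1  0.  -1. ] w 0.002 j [ 0.31 -0.3  -0.92  0.45 -0.18  0.33]
```

View pics/A1_q.png

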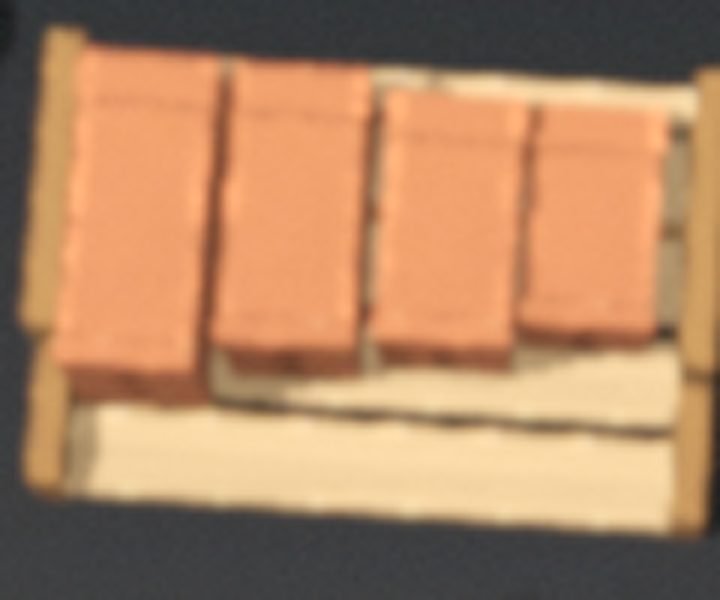

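View pics/A1_w.png

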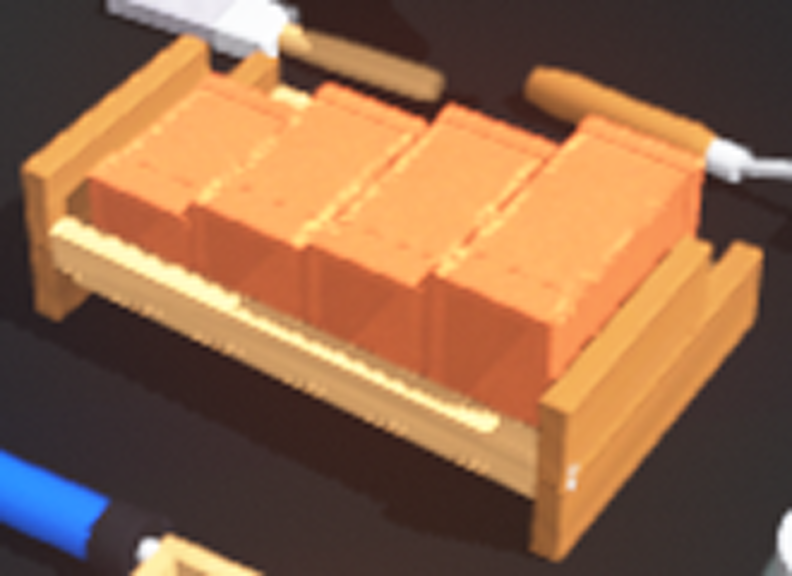

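View pics/A1_top_raw.png

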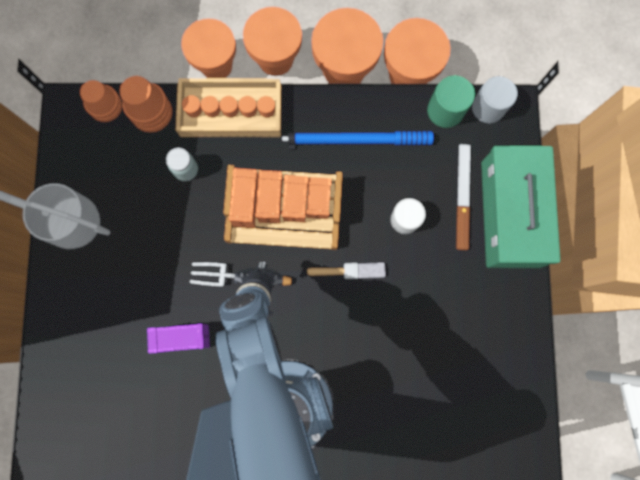

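```bash
python3 - <<'E'
from h import *
from bench import eyes
setcam("top",eyes.grab_frame("top"))
a=lambda P:np.array(P)/6+[220,160]
T={"big":[(82,46),(221,55),(57,362),(199,370)],"spare":[(234,60),(373,66),(216,344),(361,350)],"mid":[(388,92),(527,99),(376,337),(512,344)],"small":[(536,105),(670,110),(521,325),(657,330)]}
for k,p1 in T.items():
    L,H=DIM[k]; z=H+30
    p,r=fit({"top":([[0,32,z],[0,-32,z],[-L,32,z],[-L,-32,z]],a(p1))},[630,50,0]); print(k,toR(p).round(1),(p[2]-RK[2]).round(3),r.round(1))
E
```

```text
big [ 86.3 108.1] 0.008 [-0.   0.6  0.   0.3  0.  -0.4 -0.1 -0.5]
spare [87.5 39.3] 0.023 [ 0.   0.7 -0.   0.6  0.4 -0.6 -0.4 -0.7]
mid [ 82.5 -32. ] 0.014 [ 0.1 -0.3 -0.1 -0.4 -0.3  0.3  0.2  0.3]
small [ 83.5 -99.3] 0.006 [-0.4 -0.4  0.1  0.  -0.1 -0.1  0.3  0.4]
```

```bash
python3 -c "
from bench import robot
print(robot.job_done())"
```

```text
the job is handed in; nothing more can be done
None
```

The spare pot is in the rack between the biggest pot and the next smaller one, mouth against the back rail. The job was handed in at about 35 s.

**What I did**
- I nudged the middle pot right and the biggest pot left with the closed gripper, until the gap measured about 75–77 mm with the spare still outside the row.
- I gripped the spare near its base and set it down partly in the gap. I then pushed it back with the fingertips at about 4–6 N, until the force rose to 14 N at the rail.

**Last checks (top camera)**

| Check | Reading |
|---|---|
| Pots standing | All four upright and in order |
| Square to the rack | Within about 0.025 rad |
| Spare to biggest pot, centres | 69 mm |
| Spare to middle pot, centres | 71 mm |
| Mouths relative to the rail (at 85 mm) | Biggest 86, spare 87.5, middle 82.5, smallest 83.5 mm |
| Other items on the shelf | None looks moved in the final picture; not measured |
| Arm at hand-in | Raised clear, about zero force |

**What failed or disagreed**
- **First nudge:** my first nudge of the biggest pot tipped it about 5–9° instead of sliding it. I backed off, it settled upright, and a lower push with the tool tilted slid it cleanly.
- **Camera disagreement:** the two cameras differed by 5–10 mm on the rack's position. I relied on contact forces and relative measurements instead.

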